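# Lock the flux and glue vials away in the combination bench safe

## Robot

A 7-joint arm with a two-finger parallel gripper is mounted at the origin on a cart in front of the work surface, level with it; the furniture and walls round the work are solid. World frame = base frame: x ahead of the robot, y to its left, z up, the work surface at z = 0. Lengths are in mm, angles in rad, forces in N, time in s.
With the tool pointing down it reaches from about 400 to 875 mm from the base axis. Payload 4.4 kg.
Tool frame: the origin (TCP) lies midway between the tips of the shut fingers; the grasp point (between the pads) lies 19 mm behind it (ctrl.pinch_z is the distance from the TCP to the grasp point, in mm); z points along the fingers, y is the line along which they close (so a half turn about z gives the same grasp; the last joint's range is limited). The gripper opens to 85 mm and grips with 20 to 120 N. Pads are 22 mm wide; open, the fingers measure 114 mm over their backs; the gripper's body (76 mm by 85 mm) begins 54 mm behind the grasp point. The pads swing forward as they close: fully open they stand 13 mm farther back than shut.
Start: joints at [1.175, 0.628, 0.038, 1.517, -0.027, 0.996, -0.02], TCP at [210.534, -614.974, 198.813] pointing down, gripper open.
Joint ranges: [-3.06, 3.06], [-0.37, 2.12], [-1.25, 1.32], [0.18, 2.47], [-1.1, 4.24], [0.23, 1.98], [-2.94, 2.94]. Speed limits (rad/s): [2.57, 2.57, 3.14, 3.14, 3.14, 3.14, 3.14].

## Interface

Orientations are given as [roll, pitch, yaw] about the fixed x, y, z axes, in that order (R = Rz(yaw) Ry(pitch) Rx(roll)).
In Python, from cell import read_state, cams, order, ctrl gives the robot as it stands.
- The arm moves only by the tool move_arm, never from a script. Its argument "targets" is text: rows parted by semicolons, each of 7 numbers parted by spaces: the gripper's target within -1 to 1 (fully open at 1, half-way at 0, shut at -1), then the shift along the tool's x, y, z in cm, then the turn, a rotation vector about the tool's x, y, z in degrees. A call has 1 to 5 rows; each row shifts and turns the commanded pose from where the row before left it, along the tool's axes as they then stand; what a row does not reach is not made up. A row lasts 1/12 s, in which the tool goes at most 41.7 mm and 7.16 degrees, less where a joint would pass 70% of its speed; a pose out of reach is approached as far as the arm can. A call with a gripper value outside its range is refused whole. The fingers move at their own pace and stop on an object; the grip force is fixed at half the most. Time passes only in rows, so rows that do not move let the fingers close. It gives the time, the measured TCP pose, the force, the opening and the grip force at its end, in the units of the state.
- read_state(): the state, without advancing time (a new reading comes with each control period).
- cams.get_image(name): name is "scene" or "side" or "wrist"; returns a dict with "color" (400x640x3 uint8, red, green, blue), "fovy" (degrees; the focal length in pixels is half the picture's height over the tangent of half this angle, whatever the lens; pixels are square), "cx", "cy" (the principal point, pixels), "rvec" (rotation vector, rad) and "tvec" (3), from world to camera coordinates, as OpenCV has them. Camera axes: x right, y down, z forward; pixel columns grow to the right and rows downward; lengths in mm; the calibration is good to about 2 mm. A picture is of the moment at which its call begins. There is no depth.
- order.finish_job(): hands the job in; it is judged then, once.
The state is a dict: "clock": time; "qpos": joint angles; "qd": joint speeds; "tau": joint torques, N m; "eef_pos": TCP position; "tool_rot": TCP orientation; "force": force on the tool from outside, world axes, zero at the start; "torque": the same for the moment, N m; "width": finger opening in mm; "gripper_force": force on a finger pad.
Only numpy, scipy, OpenCV 4.12 (cv2) and the standard library are available. Lean on these libraries where they do the work, as an engineer would, in place of code of your own. Each camera call takes 0.05 s, during which the arm holds its last target. There are 200 camera calls.

## Task

Lock away the small vials and the glue bottle that stand on the bench left of the safe: set its dials to 2 (left), 5 (middle) and 3 (right), counting the marks clockwise from the long one, draw the bolt towards you, give the lid its quarter turn counter-clockwise, lift it off and set it aside. Stand every vial upright in the pot, put the lid back and turn it clockwise fully home so that its fork faces the bolt, push the bolt fully in and turn at least one dial off the code by a whole mark or more. Leave the cutters, the wick reel and the solder spool where they are.

Things in the scene. Friction and masses are not known exactly. Their poses are not given: they have to be found in the camera images.
- pot_floor (a point): Bench safe: fixed round aluminium pot, grey lock case in front of it, on one 6 mm foot plate 306 x 176 mm. Point: centre of the pot's inner floor, 8 mm above the bench; z up, x away from the case. Pot 158 mm across outside; cavity 140 mm wide; rim 58 mm above this point. Three vials 34 mm apart in a row fit in; the lid leaves 60 mm height. Case top: x -0.100 to -0.200, y +-0.083, 76 mm above the bench.
- pot_mouth (a point): Centre of the pot's mouth at rim height (66 mm above the bench), axes as pot_floor. A collar 6 mm thick under the rim narrows the mouth to 120 mm. It has two gaps 35 mm wide, at 165 and -15 degrees (counter-clockwise from x, from above), where the lid's lugs (at the lid's +y and -y) pass when the lid's x is turned 75 degrees counter-clockwise from this x.
- lid_handle (a point): Centre of the bar handle of the loose steel lid (154 mm across, 0.32 kg). Black bar 66 mm long (lid's x), 14 mm wide; its top is 8 mm above this point, the lid's face 21 mm below it. Under the flange a tapered plug ring 113 mm across, 13 mm deep, two lugs 23 mm wide to 132 mm across; plug underside 42 mm below this point. This point is 42 mm above the bench with the lid set down, 95 mm when seated.
- lid_fork (a point): Slot of the lid's forked ear, 88 mm from its axis at the lid's -x; ear reaches to 95 mm; prongs 16 mm apart. Locked: lid x = safe x, fork faces the bolt. To open: turn 75 degrees counter-clockwise from above (stop 3 degrees further), lift. To lock: lower at 75 degrees until the flange lies on the rim, turn clockwise to the stop (1 to 2 degrees past true). Plug play 3.5 mm, lugs 5 mm; under 0.3 N m.
- fork_home (a point): Fixed point on the safe, 88 mm from the pot's axis at -x, where lid_fork lies when the lid is locked; the 6 mm wide bolt's end passes through it.
- dial_left_grip (a point): The left of three black pointer knobs in a row on the case (as the robot sees them), upright axis at x -0.164, y +0.052 in pot_floor's axes. Skirt 37 mm across; bar grip 10 mm wide, 28 mm long, from 5 to 27 mm above the case top. Point: on the axis, 18 mm above the case top; its x turns with the dial and points along the bar to the white-lined nose.
- dial_left (a joint): Angle of the left dial, rad, growing clockwise seen from above; 0 with the nose at the long white mark (the safe's +x). Eight marks, 0 to 7 clockwise from the long one: number k at k*pi/4. Range -0.1 to 5.6, no full turn. Stays where left; 0.04 N m. Its gate allows about 0.25 rad either side of the code number.
- dial_middle_grip (a point): The middle of three black pointer knobs in a row on the case (as the robot sees them), upright axis at x -0.164, y +0.000 in pot_floor's axes. Skirt 37 mm across; bar grip 10 mm wide, 28 mm long, from 5 to 27 mm above the case top. Point: on the axis, 18 mm above the case top; its x turns with the dial and points along the bar to the white-lined nose.
- dial_middle (a joint): Angle of the middle dial, rad, growing clockwise seen from above; 0 with the nose at the long white mark (the safe's +x). Eight marks, 0 to 7 clockwise from the long one: number k at k*pi/4. Range -0.1 to 5.6, no full turn. Stays where left; 0.04 N m. Its gate allows about 0.25 rad either side of the code number.
- dial_right_grip (a point): The right of three black pointer knobs in a row on the case (as the robot sees them), upright axis at x -0.164, y -0.052 in pot_floor's axes. Skirt 37 mm across; bar grip 10 mm wide, 28 mm long, from 5 to 27 mm above the case top. Point: on the axis, 18 mm above the case top; its x turns with the dial and points along the bar to the white-lined nose.
- dial_right (a joint): Angle of the right dial, rad, growing clockwise seen from above; 0 with the nose at the long white mark (the safe's +x). Eight marks, 0 to 7 clockwise from the long one: number k at k*pi/4. Range -0.1 to 5.6, no full turn. Stays where left; 0.04 N m. Its gate allows about 0.25 rad either side of the code number.
- bolt_post (a point): Thumb post of the bolt, on the case top between dials and pot: a steel block 10 mm (safe's x) by 18 mm (y), from 2 to 24 mm above the case top; this point is its centre.
- bolt (a joint): Travel of the bolt, m: 0 shot (end 12 mm deep in the locked lid's fork), 0.016 fully drawn towards the robot along the safe's -x. 1.5 N friction, stays where left. Its three teeth enter gates in the dials: off the code it is blocked after about 2 mm; while it is drawn the dials are held.
- vial_tall_mid (a point): Centre (half-way up) of the slim vial with an orange screw cap, 22 mm across, 50 mm tall; the cap is the top 14 mm (22 mm across), the glass below it 19 mm; stands upright on the bench left of the safe, 30 g, z up. May be absent.
- vial_short_mid (a point): Centre (half-way up) of the stout vial with an orange screw cap, 26 mm across, 42 mm tall; the cap is the top 12 mm (26 mm across), the body below it 23 mm; stands upright on the bench left of the safe, 30 g, z up. May be absent.
- vial_white_mid (a point): Centre (half-way up) of the plain white vial with a white screw cap, 27 mm across, 56 mm tall; the cap is the top 14 mm (27 mm across), the body below it 24 mm; stands upright on the bench left of the safe, 30 g, z up. May be absent.
- glue_bottle_mid (a point): Centre (half-way up) of the small white bottle with a narrow neck, 22 mm across the body, 46 mm tall; the body is full width up to about 28 mm; stands upright on the bench left of the safe, 30 g, z up. May be absent.
- flush_cutters: Blue-handled flush cutters lying on the bench to the left, 123 x 51 x 10 mm. To be left alone.
- wick_reel: Flat reel of desoldering braid, 43 mm across, 14 mm thick, lying on the thin mat to the left. To be left alone.
- solder_spool: Spool of solder, 48 mm across, 33 mm tall, standing left behind the pot. To be left alone.

How it is judged:
By the outcome, as a careful person would: the job done as asked, in the order asked, and still so for the second after the job is handed in, with the robot touching nothing.
Of vial_tall, vial_short, vial_white, glue_bottle only 2 to 3 are there at a start; the rules pass over those that are not, and their reading is None.
At some moment in a run one of lid may be knocked a few centimetres aside while the robot is not near it.
Once in a run the grip may slacken for a moment while it holds something.
It also fails if it takes over 210 s, if anything falls off the work surface, if the arm or the gripper's body presses on something with over 40 N, if the wrist force passes 120 N, or if a joint passes its speed limit or range.

## Working session

There is one attempt and no reset: what is moved stays moved. The work goes in short steps, Python scripts to look and compute and a tool call to move; the robot and the scene stay as the last step left them, time stands still between calls to the robot, and variables do not carry over. Pictures are saved under pics/ and viewed, at most 14 in all, crops included, and the job is handed in when it is done.

Besides the shell and the picture viewer there is one more tool, called after ">>>" by a JSON object that holds its "api" and its "payload", one argument or row to a line. move_arm: Moves the arm, as the interface text tells. Its arguments: {"type":"object","properties":{"targets":{"type":"string"}},"required":["targets"]}

```bash
ls; mkdir -p pics; python3 - <<'E'
from cell import read_state, cams, order, ctrl
import cv2
print(read_state(), ctrl.pinch_z)
for n in ("scene","side","wrist"):
    d=cams.get_image(n); cv2.imwrite(f"pics/{n}0.png",d["color"][:,:,::-1]); print(n,d["fovy"],d["cx"],d["cy"],d["rvec"],d["tvec"])
E
```

```text
pics
{'clock': 0.0, 'qpos': array([ 1.17519292,  0.62931519,  0.03845004,  1.51840616, -0.02700441,
        0.9962984 , -0.02000244]), 'qd': array([-1.09328088e-03, -3.71850234e-04,  2.73092014e-06, -2.49605639e-03,
        1.56045899e-04,  1.34107344e-03,  1.55591646e-03]), 'tau': array([ 1.08275068e-03, -5.63416207e+01,  1.22629914e+00, -1.93453950e+01,
        1.09838747e-02,  1.06246263e-02, -2.31160362e-05]), 'eef_pos': array([ 210.30119218, -614.29385288,  197.8971498 ]), 'tool_rot': array([-3.13968394e+00,  2.54990487e-05,  3.29791188e-01]), 'force': array([-0.14586826,  0.3391662 ,  0.35769616]), 'torque': array([-0.0402045 ,  0.01202793,  0.04102242]), 'gripper_force': 0.0, 'width': 85.55913212555465} 18.700000000000003
scene 48.37298019551898 315.7977896526589 199.3957169571048 [ 1.13138353 -2.01191953  1.2075596 ] [318.39929876 281.88112267 829.63672058]
side 47.0998124368021 327.9210763529202 203.10872425642964 [ 2.29250751 -0.41808142  0.18735452] [-485.80295291  207.01999954 1193.34323993]
wrist 62.31920341628935 318.42121065037463 200.32895489667897 [-2.36919395  1.69122797  0.23471241] [-649.14884818  -36.19576526  379.10842719]
```

View pics/scene0.png

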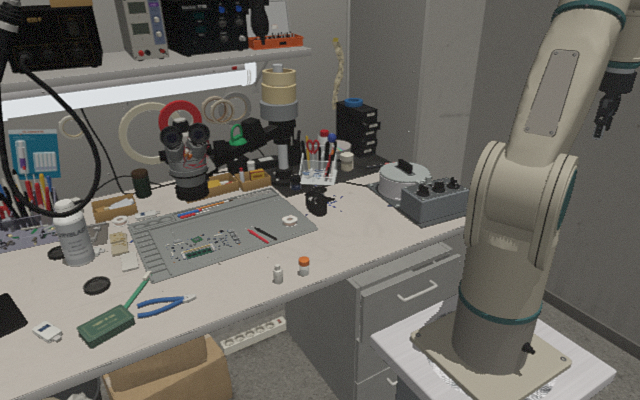

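View pics/side0.png

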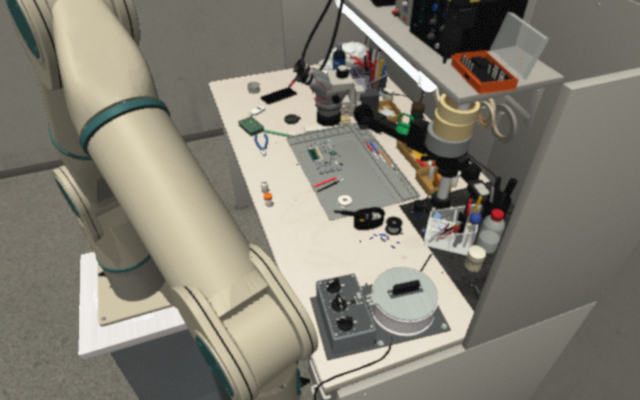

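```bash
cat > h.py <<'E'
from cell import read_state, cams, order, ctrl
import cv2, numpy as np
from scipy.spatial.transform import Rotation as Rot
def get(n): return cams.get_image(n)
def K(d):
    f=200/np.tan(np.radians(d["fovy"]/2)); return np.array([[f,0,d["cx"]],[0,f,d["cy"]],[0,0,1]])
def onz(d,u,v,z):
    R=cv2.Rodrigues(np.array(d["rvec"]))[0]; t=np.array(d["tvec"]).ravel()
    c=-R.T@t; r=R.T@np.linalg.inv(K(d))@[u,v,1]; return c+r*(z-c[2])/r[2]
def proj(d,P):
    return cv2.projectPoints(np.atleast_2d(np.float64(P)),np.array(d["rvec"]),np.array(d["tvec"]),K(d),None)[0][:,0]
def crop(d,name,x0,y0,w,h,s): cv2.imwrite(name,cv2.resize(d["color"][y0:y0+h,x0:x0+w,::-1],None,fx=s,fy=s,interpolation=cv2.INTER_CUBIC))
E
python3 - <<'E'
from h import *
a=get("scene"); b=get("side")
c1=cv2.resize(a["color"][145:235,360:480],None,fx=5,fy=5,interpolation=cv2.INTER_CUBIC)
c2=cv2.resize(b["color"][255:365,300:460],None,fx=4,fy=4,interpolation=cv2.INTER_CUBIC)
cv2.imwrite("pics/a.png",c1[:,:,::-1]);cv2.imwrite("pics/b.png",c2[:,:,::-1])
for nm,d,u,v,z in [("short",a,304,260,42),("short",b,267.5,195,42),("glue",a,278,279,3),("glue",b,265,189,5),("lidh",a,405,166,103),("lidh",b,406,287,103)]: print(nm,onz(d,u,v,z).round(1))
E
```

```text
short [383.2 174.1  42. ]
short [388.8 168.3  42. ]
glue [398.3 236.    3. ]
glue [396.7 239.4   5. ]
lidh [ 570.7 -283.3  103. ]
lidh [ 591.4 -318.4  103. ]
```

View pics/b.png

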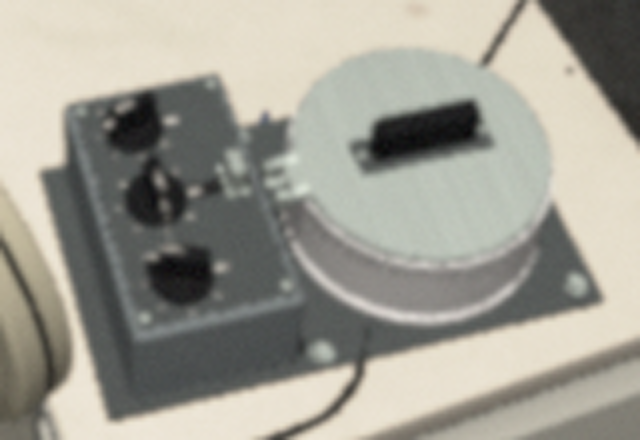

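View pics/a.png

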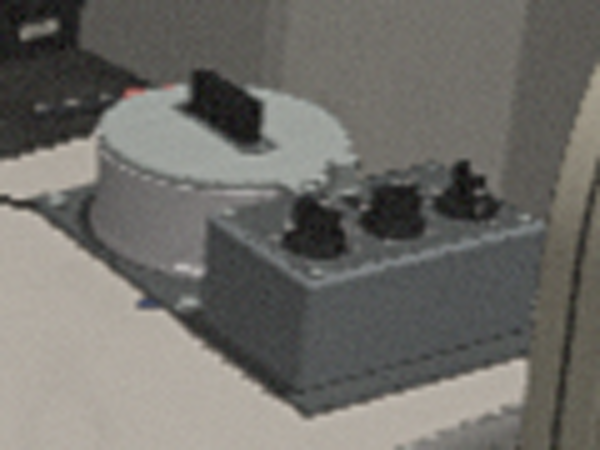

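```bash
cat > fit.py <<'E'
from h import *
from scipy.optimize import least_squares
a=get("scene"); b=get("side")
def S(p,q): 
    c,s=np.cos(p[2]),np.sin(p[2]); q=np.atleast_2d(np.float64(q)); return np.c_[p[0]+c*q[:,0]-s*q[:,1],p[1]+s*q[:,0]+c*q[:,1],q[:,2]]
Qb=[(-200,83,76),(-100,83,76),(-100,-83,76),(-200,-83,76),(-223,88,6) ]
Ub=np.array([(68,105),(213,78),(300,298),(133,335)])/4+[300,255]
Qa=[(-200,83,76),(-100,83,76),(-200,-83,76)]
Ua=np.array([(310,283),(205,222),(547,220)])/5+[360,145]
def res(p,sel=(1,1)):
    r=[]
    if sel[0]: r+=list((proj(a,S(p,Qa))-Ua).ravel())
    if sel[1]: r+=list((proj(b,S(p,Qb[:4]))-Ub).ravel())
    return r
for sel in [(1,1),(1,0),(0,1)]:
    o=least_squares(lambda p:res(p,sel),[580,-300,0]); print(sel,o.x[:2].round(1),np.degrees(o.x[2]).round(2),np.round(o.fun,1))
    if sel==(1,1): p=o.x
print("lid handle top centre px", proj(a,S(p,[(0,0,103)])),proj(b,S(p,[(0,0,103)])))
for y in (52,0,-52):
    print("dial",y,S(p,[(-164,y,94)]).round(1), (proj(b,S(p,[(-164,y,103),(-150,y,103)]))-[300,255])*4, (proj(a,S(p,[(-164,y,103)]))-[360,145])*5)
print("post",S(p,[(-112,0,89)]), (proj(b,S(p,[(-100,0,89),(-88,0,74)]))-[300,255])*4)
E
python3 fit.py
```

```text
(1, 1) [ 597.2 -309.6] -6.15 [ 0.2 -0.1  0.1 -2.4  1.3  0.2 -2.2 -1.3  1.1 -2.7  1.5  0.2 -0.6  1.2]
(1, 0) [ 596.4 -299.3] -4.01 [ 0.5  0.8 -0.8 -1.3  0.2  0.2]
(0, 1) [ 596.8 -311.6] -6.51 [-2.  -1.   1.4 -2.3  1.4  0.8 -0.8  1.6]
lid handle top centre px [[405.87444982 161.35088257]] [[406.44129932 283.39783504]]
dial 52 [[ 439.7 -240.3   94. ]] [[130.46451605 100.47606894]
 [153.50642475  95.68344562]] [[322.28700808 200.10929383]]
dial 0 [[ 434.1 -292.    94. ]] [[154.35756802 172.2496783 ]
 [178.15229272 167.10701149]] [[398.75043845 181.96511255]]
dial -52 [[ 428.6 -343.7   94. ]] [[180.00303401 249.28745732]
 [204.60106583 243.75538475]] [[472.9578836  164.35625914]]
post [[ 485.82890749 -297.56677792   89.        ]] [[260.69802966 163.44885583]
 [278.73525933 174.40318366]]
```

```bash
cat >> h.py <<'E'
def plan(x,y,z,yaw=None,s=None):
    """print tool-axis shift (cm) from measured pose to target, after turning to yaw (deg)"""
    s=s or read_state(); cy=np.degrees(s["tool_rot"][2]); 
    if yaw is None: yaw=cy
    dy=(yaw-cy+180)%360-180; R=Rot.from_euler("xyz",[np.pi,0,np.radians(yaw)])
    d=R.inv().apply(np.array([x,y,z])-s["eef_pos"])/10
    print("turn z deg",round(-dy,1),"then shift cm",d.round(2),"| if half-turn yaw: turn",round(-((dy+360)%360-180),1)); return d
E
python3 - <<'E'
from h import *
d=get("wrist"); s=read_state(); R=cv2.Rodrigues(np.array(d["rvec"]))[0]; c=-R.T@np.array(d["tvec"]).ravel()
T=Rot.from_euler("xyz",s["tool_rot"])
print("cam in tool",T.inv().apply(c-s["eef_pos"]),"cam axes in tool",(T.inv().as_matrix()@R.T).round(2))
plan(500,-300,330); plan(500,-300,330,83.9)
E
```

```text
cam in tool [ 6.80267927e+01  1.86584605e-02 -1.75594465e+02] cam axes in tool [[ 0.   -0.96 -0.27]
 [ 1.    0.   -0.  ]
 [ 0.   -0.27  0.96]]
turn z deg -0.0 then shift cm [ 37.59 -20.42 -13.13] | if half-turn yaw: turn 180.0
turn z deg -65.0 then shift cm [ 34.39  25.44 -13.13] | if half-turn yaw: turn 115.0
```

>>> {"api": "move_arm", "payload": {
  "targets": "1 0 0 -1.3 0 0 -6.5;1 0 0 -1.3 0 0 -6.5;1 0 0 -1.3 0 0 -6.5;1 0 0 -1.3 0 0 -6.5;1 0 0 -1.3 0 0 -6.5"
}}

```text
clock: 0.82
eef_pos: [210.4, -614.9, 264.5]
tool_rot: [-3.142, 0.0, 0.903]
force: [0.4, -1.1, 0.0]
width: 85.5
gripper_force: 0.0
```

>>> {"api": "move_arm", "payload": {
  "targets": "1 0 0 -1.3 0 0 -6.5;1 0 0 -1.3 0 0 -6.5;1 0 0 -1.3 0 0 -6.5;1 0 0 -1.3 0 0 -6.5;1 0 0 -1.3 0 0 -6.5"
}}

```text
clock: 1.23
eef_pos: [210.3, -614.9, 329.5]
tool_rot: [-3.142, 0.0, 1.47]
force: [-0.9, -0.3, -0.5]
width: 85.5
gripper_force: 0.0
```

>>> {"api": "move_arm", "payload": {
  "targets": "1 2.8 2.1 0 0 0 0;1 2.8 2.1 0 0 0 0;1 2.8 2.1 0 0 0 0;1 2.8 2.1 0 0 0 0;1 2.8 2.1 0 0 0 0"
}}

```text
clock: 1.65
eef_pos: [330.5, -485.7, 329.0]
tool_rot: [3.141, 0.0, 1.464]
force: [0.4, -0.1, 0.3]
width: 85.2
gripper_force: 0.0
```

>>> {"api": "move_arm", "payload": {
  "targets": "1 2.8 2.1 0 0 0 0;1 2.8 2.1 0 0 0 0;1 2.8 2.1 0 0 0 0;1 2.8 2.1 0 0 0 0;1 2.8 2.1 0 0 0 0"
}}

```text
clock: 2.07
eef_pos: [450.0, -357.6, 329.0]
tool_rot: [3.141, 0.0, 1.464]
force: [-0.1, 0.1, -0.4]
width: 85.5
gripper_force: 0.0
```

>>> {"api": "move_arm", "payload": {
  "targets": "1 2.8 2.1 0 0 0 0;1 2.8 2.1 0 0 0 0;1 0 0 0 0 0 0;1 0 0 0 0 0 0;1 0 0 0 0 0 0"
}}

```text
clock: 2.48
eef_pos: [496.4, -308.3, 328.7]
tool_rot: [-3.141, 0.001, 1.464]
force: [0.2, -0.0, -0.1]
width: 85.6
gripper_force: 0.0
```

```bash
python3 - <<'E'
from h import *
print(read_state()["eef_pos"],np.degrees(read_state()["tool_rot"]))
d=get("wrist"); cv2.imwrite("pics/w1.png",d["color"][:,:,::-1])
E
```

```text
[ 496.35932363 -308.26242892  328.71696811] [-1.79960540e+02  4.91563071e-02  8.38867467e+01]
```

View pics/w1.png

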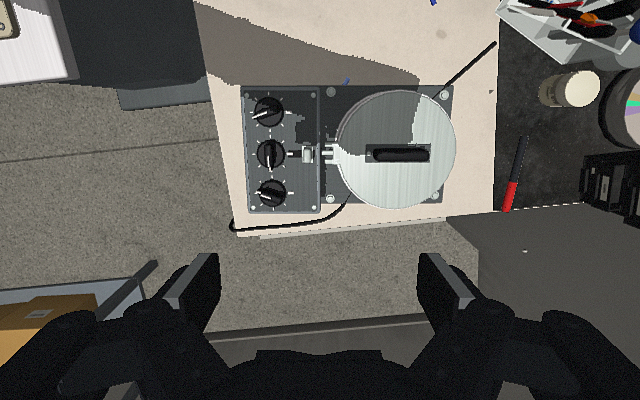

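```bash
python3 - <<'E'
from h import *
d=get("wrist"); crop(d,"pics/w1c.png",232,78,130,145,4)
E
```

```text
(no output)
```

View pics/w1c.png

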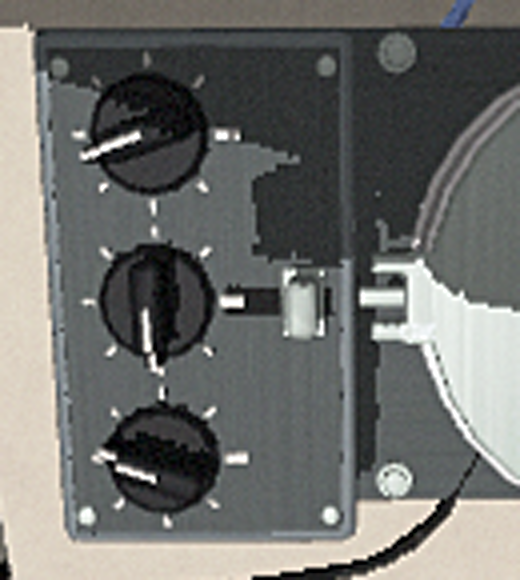

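```bash
cat > fit2.py <<'E'
from h import *
from scipy.optimize import least_squares
d=get("wrist")
def S(p,q): 
    c,s=np.cos(p[2]),np.sin(p[2]); q=np.atleast_2d(np.float64(q)); return np.c_[p[0]+c*q[:,0]-s*q[:,1],p[1]+s*q[:,0]+c*q[:,1],q[:,2]]
U=lambda l:np.array(l)/4.+[232,78]
Q=[(-200,83,76),(-100,83,76),(-100,-83,76),(-200,-83,76),(-164,52,81),(-164,0,81),(-164,-52,81)]
P=U([(37,34),(352,34),(352,535),(70,537),(150,132),(155,301),(163,458)])
o=least_squares(lambda p:(proj(d,S(p,Q))-P).ravel(),[597,-310,-.1]); p=o.x
print(p[:2].round(1),np.degrees(p[2]).round(2),o.fun.round(1))
for n,y,l in [("L",52,[(140,137),(85,156)]),("M",0,[(147,308),(155,370)]),("R",-52,[(155,480),(100,455)])]:
    q=[onz(d,*u,100) for u in U(l)]; v=q[1]-q[0]; print(n,"cw angle",(-np.degrees(np.arctan2(v[1],v[0])-p[2]))%360,S(p,[(-164,y,94)]).round(1))
h=[onz(d,*u,103)[:2] for u in [(369,154),(429,155)]]; print("handle",np.mean(h,0),np.degrees(np.arctan2(*(h[1]-h[0])[::-1])))
print("post",onz(d,*U([(304,290)])[0],100), "fork tip",onz(d,*U([(380,297)])[0],74),S(p,[(-95,0,74)]),"bolt post expected",S(p,[(-112,0,100)]))
np.save("safe.npy",p)
E
python3 fit2.py
```

```text
[ 599.8 -308.5] -6.06 [-1.6 -1.5  1.3 -1.7  1.3  2.  -1.7  1.7  0.   0.2  0.5  0.1  0.1  0.2]
L cw angle 161.92727068979062 [[ 442.2 -239.5   94. ]]
M cw angle 85.1062424614308 [[ 436.7 -291.2   94. ]]
R cw angle 205.7985016700233 [[ 431.2 -342.9   94. ]]
handle [ 594.01584976 -306.77044495] -7.160146042485902
post [ 484.66121679 -290.39206633  100.        ] fork tip [ 507.76129673 -298.47334895   74.        ] [[ 505.31302686 -298.45543911   74.        ]] bolt post expected [[ 488.407916   -296.66177615  100.        ]]
```

```bash
python3 - <<'E'
from h import *
plan(442.2,-239.5,85,12)
E
```

```text
turn z deg 71.7 then shift cm [-3.78 -7.94 24.38] | if half-turn yaw: turn -108.3
```

>>> {"api": "move_arm", "payload": {
  "targets": "-0.4 0 0 0 0 0 6;-0.4 0 0 0 0 0 6;-0.4 0 0 0 0 0 6;-0.4 0 0 0 0 0 6;-0.4 0 0 0 0 0 6"
}}

```text
clock: 3.05
eef_pos: [495.9, -309.0, 328.9]
tool_rot: [3.141, 0.0, 0.933]
force: [1.0, -0.5, -0.0]
width: 26.3
gripper_force: 0.0
```

>>> {"api": "move_arm", "payload": {
  "targets": "-0.4 0 0 0 0 0 6;-0.4 0 0 0 0 0 6;-0.4 0 0 0 0 0 6;-0.4 0 0 0 0 0 6;-0.4 0 0 0 0 0 6"
}}

```text
clock: 3.47
eef_pos: [496.0, -308.9, 328.9]
tool_rot: [3.141, 0.0, 0.409]
force: [0.1, 0.5, 0.0]
width: 25.4
gripper_force: 0.0
```

>>> {"api": "move_arm", "payload": {
  "targets": "-0.4 0 0 0 0 0 6;-0.4 0 0 0 0 0 6;-0.4 -1.26 -2.65 2 0 0 0;-0.4 -1.26 -2.65 2 0 0 0;-0.4 -1.26 -2.64 2 0 0 0"
}}

```text
clock: 3.88
eef_pos: [442.2, -238.2, 268.2]
tool_rot: [3.141, -0.001, 0.205]
force: [0.3, 0.1, -0.5]
width: 25.6
gripper_force: 0.0
```

>>> {"api": "move_arm", "payload": {
  "targets": "-0.4 0 0 3 0 0 0;-0.4 0 0 3 0 0 0;-0.4 0 0 3 0 0 0;-0.4 0 0 3 0 0 0;-0.4 0 0 0 0 0 0"
}}

```text
clock: 4.3
eef_pos: [439.2, -237.0, 144.5]
tool_rot: [-3.136, 0.008, 0.206]
force: [-1.9, 0.2, -0.4]
width: 25.7
gripper_force: 0.0
```

```bash
python3 - <<'E'
from h import *
plan(442.2,-239.5,85,12)
print(read_state()["width"])
d=get("wrist"); cv2.imwrite("pics/w2.png",d["color"][:,:,::-1])
E
```

```text
turn z deg -0.2 then shift cm [0.24 0.3  5.95] | if half-turn yaw: turn 179.8
25.70139555897566
```

View pics/w2.png

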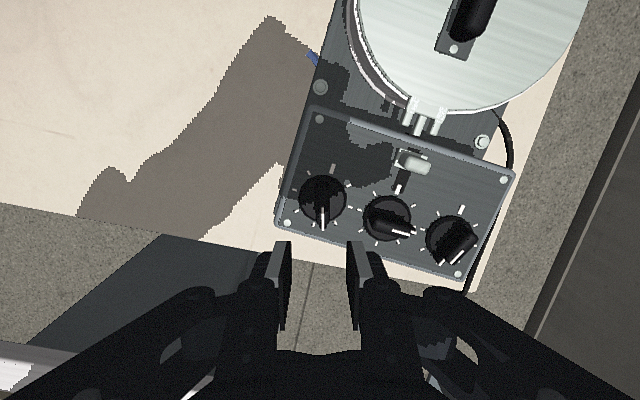

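```bash
python3 - <<'E'
from h import *
d=get("wrist")
for u,v in [(322,200),(387,218),(452,240)]: print(onz(d,u,v,81).round(1))
print(np.degrees(read_state()["tool_rot"])); plan(442.2,-239.5,86,12)
E
```

```text
[ 441.7 -240.3   81. ]
[ 437.9 -292.3   81. ]
[ 430.8 -346.9   81. ]
[-1.79951813e+02  8.22944484e-02  1.18022293e+01]
turn z deg -0.2 then shift cm [-0.08  0.09  6.28] | if half-turn yaw: turn 179.8
```

>>> {"api": "move_arm", "payload": {
  "targets": "-0.4 -0.08 0.1 2 0 0 0;-0.4 0 0 2 0 0 0;-0.4 0 0 1.5 0 0 0;-0.4 0 0 0.8 0 0 0;-0.4 0 0 0 0 0 0"
}}

```text
clock: 4.82
eef_pos: [443.2, -239.5, 86.1]
tool_rot: [3.141, -0.0, 0.207]
force: [0.0, 0.2, 0.1]
width: 25.8
gripper_force: 0.0
```

>>> {"api": "move_arm", "payload": {
  "targets": "-1 0 0 0 0 0 0;-1 0 0 0 0 0 0;-1 0 0 0 0 0 0;-1 0 0 0 0 0 0;-1 0 0 0 0 0 0"
}}

```text
clock: 5.23
eef_pos: [443.3, -239.1, 86.4]
tool_rot: [3.141, -0.001, 0.208]
force: [0.3, -0.4, 0.3]
width: -0.2
gripper_force: 0.0
```

```bash
python3 - <<'E'
from h import *
d=get("wrist"); e=get("side"); c=cv2.resize(e["color"][240:360,290:450],(640,480),interpolation=cv2.INTER_CUBIC)
im=np.vstack([cv2.resize(d["color"][100:400],(560,262)),cv2.resize(c,(560,330))[:, :]]); cv2.imwrite("pics/w3.png",im[:,:,::-1])
print(read_state()["width"],read_state()["gripper_force"],np.degrees(read_state()["tool_rot"]))
E
```

```text
-0.11355172502934417 0.0 [ 1.79979735e+02 -2.82130195e-02  1.18998089e+01]
```

View pics/w3.png

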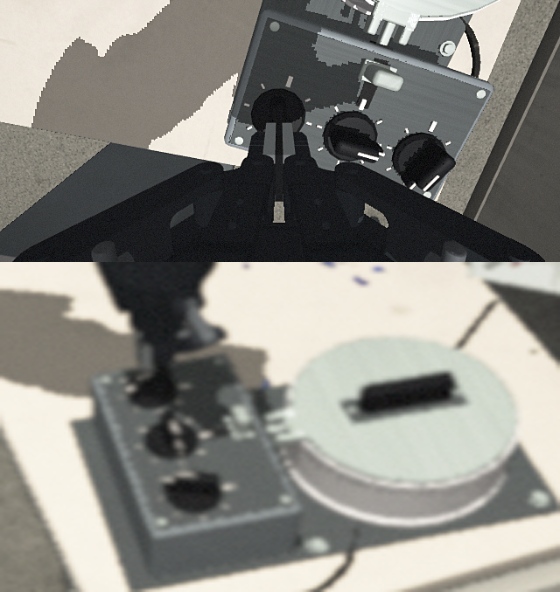

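```bash
python3 - <<'E'
from h import *
d=get("wrist"); s=read_state(); e=s["eef_pos"]
sc=lambda q:(q-[0,100])*[560/640,262/300]
print("TCP",sc(proj(d,[e])),"dial axis z81/103",sc(proj(d,[[442.2,-239.5,81],[442.2,-239.5,103]])),"grasp",sc(proj(d,[e+[0,0,18.7]])), sc(proj(d,[[436.7,-291.2,81]])))
crop(d,"pics/w3b.png",230,170,200,130,4)
f=get("scene"); print(proj(f,[e]))
E
```

```text
TCP [[278.24605582 115.46545994]] dial axis z81/103 [[278.84379286 114.03337052]
 [278.87982975 127.27961618]] grasp [[278.21358629 127.00283537]] [[351.44247402 136.14337127]]
[[422.69409204 190.22488074]]
```

View pics/w3b.png

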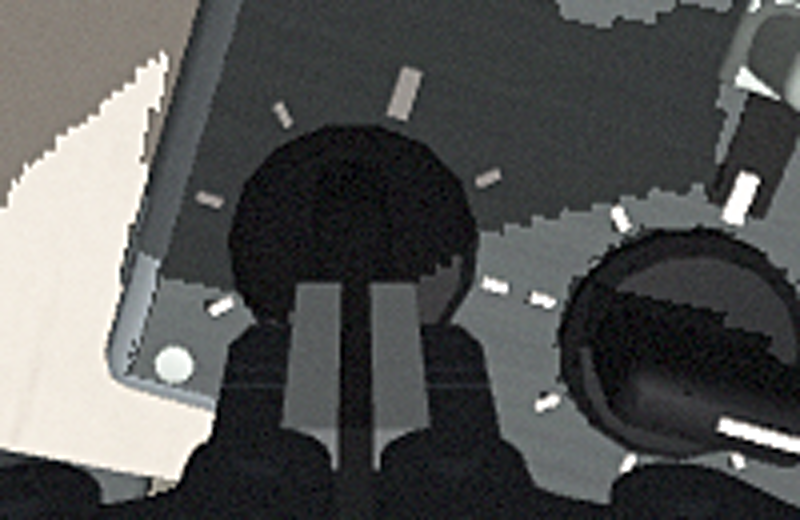

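```bash
python3 - <<'E'
from h import *
d=get("wrist"); s=read_state(); T=Rot.from_euler("xyz",s["tool_rot"])
for x in (11,0,-11):
  print(x,[(z,proj(d,[s["eef_pos"]+T.apply([x,2,z])])[0].round(0)) for z in (0,-5,-10,-15,-20,-25)])
E
```

```text
11 [(0, array([322., 214.])), (-5, array([322., 217.])), (-10, array([322., 220.])), (-15, array([322., 223.])), (-20, array([322., 226.])), (-25, array([322., 230.]))]
0 [(0, array([322., 232.])), (-5, array([322., 235.])), (-10, array([322., 239.])), (-15, array([322., 243.])), (-20, array([322., 246.])), (-25, array([322., 251.]))]
-11 [(0, array([322., 250.])), (-5, array([322., 254.])), (-10, array([322., 258.])), (-15, array([322., 262.])), (-20, array([322., 266.])), (-25, array([322., 271.]))]
```

```bash
python3 - <<'E'
from h import *
s=read_state(); e=s["eef_pos"]; out=[]
for n,(x0,y0) in (("scene",(362,120)),("side",(300,235))):
    d=get(n); sc=5; c=cv2.resize(d["color"][y0:y0+110,x0:x0+80],None,fx=sc,fy=sc,interpolation=cv2.INTER_CUBIC)
    for dz,col in ((0,(255,0,0)),(18.7,(0,255,0)),(38,(0,0,255))):
        u=(proj(d,[e+[0,0,dz]])[0]-[x0,y0])*sc; cv2.circle(c,tuple(int(i) for i in u),3,col,-1)
    out.append(c)
cv2.imwrite("pics/m.png",np.hstack(out)[:,:,::-1]); print([a for a in dir(ctrl) if a[0]!="_"])
E
```

```text
['MotionError', 'pinch_z']
```

View pics/m.png

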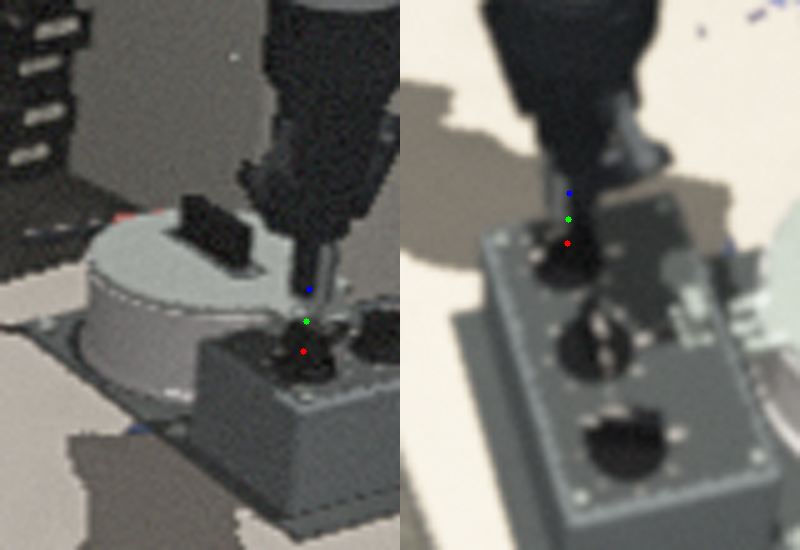

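>>> {"api": "move_arm", "payload": {
  "targets": "-0.4 -0.1 0.05 0 0 0 0;-0.4 0 0 0 0 0 0;-0.4 0 0 0 0 0 0;-0.4 0 0 0.2 0 0 0;-0.4 0 0 0 0 0 0"
}}

```text
clock: 6.0
eef_pos: [441.9, -239.5, 83.5]
tool_rot: [-3.141, 0.0, 0.208]
force: [0.9, 0.4, 0.1]
width: 25.8
gripper_force: 0.0
```

>>> {"api": "move_arm", "payload": {
  "targets": "-0.4 0 0 0.1 0 0 0;-0.4 0 0 0.1 0 0 0;-0.4 0 0 0.1 0 0 0;-0.4 0 0 0.1 0 0 0;-0.4 0 0 0 0 0 0"
}}

```text
clock: 6.42
eef_pos: [441.9, -239.5, 79.6]
tool_rot: [-3.141, 0.0, 0.208]
force: [-0.4, -0.4, -0.4]
width: 25.6
gripper_force: 0.0
```

>>> {"api": "move_arm", "payload": {
  "targets": "-1 0 0 0 0 0 0;-1 0 0 0 0 0 0;-1 0 0 0 0 0 0;-1 0 0 0 0 0 0;-1 0 0 0 0 0 0"
}}

```text
clock: 6.83
eef_pos: [442.1, -239.6, 79.9]
tool_rot: [3.142, -0.0, 0.208]
force: [-0.5, 0.4, -0.4]
width: -0.1
gripper_force: 0.0
```

>>> {"api": "move_arm", "payload": {
  "targets": "-0.4 0 0 0 0 0 0;-0.4 0 0 0 0 0 0;-0.4 0 0 0 0 0 0;-0.4 0 0 0.3 0 0 0;-0.4 0 0 0.3 0 0 0"
}}

```text
clock: 7.25
eef_pos: [442.2, -239.7, 73.7]
tool_rot: [3.141, -0.0, 0.208]
force: [-0.2, 0.3, -0.1]
width: 25.6
gripper_force: 0.0
```

>>> {"api": "move_arm", "payload": {
  "targets": "-0.4 0 0 0.3 0 0 0;-0.4 0 0 0.3 0 0 0;-0.4 0 0 0.2 0 0 0;-0.4 0 0 0 0 0 0;-0.4 0 0 0 0 0 0"
}}

```text
clock: 7.67
eef_pos: [441.9, -239.6, 65.6]
tool_rot: [-3.141, 0.0, 0.208]
force: [1.2, -0.6, -0.7]
width: 25.7
gripper_force: 0.0
```

>>> {"api": "move_arm", "payload": {
  "targets": "-1 0 0 0 0 0 0;-1 0 0 0 0 0 0;-1 0 0 0 0 0 0;-1 0 0 0 0 0 0;-1 0 0 0 0 0 0"
}}

```text
clock: 8.08
eef_pos: [442.0, -239.0, 66.1]
tool_rot: [-3.141, -0.0, 0.208]
force: [-0.5, 2.6, 4.8]
width: 7.6
gripper_force: 59.1
```

>>> {"api": "move_arm", "payload": {
  "targets": "-0.4 0 0 0 0 0 0;-0.4 0 0 0 0 0 0;-0.4 0 0 0 0 0 0;-0.4 0 0 0.3 0 0 0;-0.4 0 0 0.3 0 0 0"
}}

```text
clock: 8.5
eef_pos: [442.2, -240.1, 59.6]
tool_rot: [3.141, -0.0, 0.207]
force: [0.6, 0.3, 0.2]
width: 25.3
gripper_force: 0.0
```

>>> {"api": "move_arm", "payload": {
  "targets": "-0.4 0 0 0 0 0 0;-1 0 0 0 0 0 0;-1 0 0 0 0 0 0;-1 0 0 0 0 0 0;-1 0 0 0 0 0 0"
}}

```text
clock: 8.92
eef_pos: [441.7, -239.1, 59.8]
tool_rot: [-3.141, 0.0, 0.208]
force: [-0.6, 2.3, 0.1]
width: 8.2
gripper_force: 59.6
```

>>> {"api": "move_arm", "payload": {
  "targets": "-1 0 0 0 0 0 -6;-1 0 0 0 0 0 -6;-1 0 0 0 0 0 -6;-1 0 0 0 0 0 -6;-1 0 0 0 0 0 -6"
}}

```text
clock: 9.33
eef_pos: [441.7, -238.9, 59.8]
tool_rot: [-3.141, -0.0, 0.736]
force: [-1.6, 2.0, 0.2]
width: 8.4
gripper_force: 59.6
```

>>> {"api": "move_arm", "payload": {
  "targets": "-1 0 0 0 0 0 -6;-1 0 0 0 0 0 -6;-1 0 0 0 0 0 -6;-1 0 0 0 0 0 -6;-1 0 0 0 0 0 -6"
}}

```text
clock: 9.75
eef_pos: [441.6, -238.9, 59.8]
tool_rot: [-3.141, -0.001, 1.26]
force: [-1.9, 3.4, 1.2]
width: 8.1
gripper_force: 59.7
```

>>> {"api": "move_arm", "payload": {
  "targets": "-1 0 0 0 0 0 -6;-1 0 0 0 0 0 -6;-1 0 0 0 0 0 0;-1 0 0 0 0 0 0;-1 0 0 0 0 0 0"
}}

```text
clock: 10.17
eef_pos: [441.6, -238.9, 59.8]
tool_rot: [-3.141, -0.001, 1.462]
force: [-2.6, 4.3, 2.6]
width: 8.0
gripper_force: 59.9
```

```bash
python3 - <<'E'
from h import *
s=read_state();print(np.degrees(s["tool_rot"]),s["torque"],s["width"])
s["eef_pos"][2]+=80
plan(436.9,-291.8,59.6,-1,s)
E
```

```text
[-1.79953653e+02 -4.50640265e-02  8.37652180e+01] [ 0.96629656  0.35646101 -0.00297653] 7.995633078025232
turn z deg 84.8 then shift cm [-0.38  5.3   8.02] | if half-turn yaw: turn -95.2
```

```bash
python3 - <<'E'
from h import *
plan(437,-291.6,60,89)
s=read_state(); s["eef_pos"]=np.array([437,-291.6,60.]); s["tool_rot"]=np.radians([180,0,-51.]); plan(431.2,-344,60,-32,s); plan(431.2,-344,60,148,s)
E
```

```text
turn z deg -5.2 then shift cm [-5.28 -0.37 -0.02] | if half-turn yaw: turn 174.8
turn z deg -19.0 then shift cm [2.28 4.75 0.  ] | if half-turn yaw: turn 161.0
turn z deg 161.0 then shift cm [-2.28 -4.75 -0.  ] | if half-turn yaw: turn -19.0
```

>>> {"api": "move_arm", "payload": {
  "targets": "-0.4 0 0 0 0 0 0;-0.4 0 0 0 0 0 0;-0.4 0 0 0 0 0 0;-0.4 0 0 -2 0 0 0;-0.4 0 0 -2 0 0 -5.2"
}}

```text
clock: 10.58
eef_pos: [441.6, -239.9, 99.6]
tool_rot: [-3.14, -0.0, 1.555]
force: [1.2, 0.0, -0.1]
width: 25.6
gripper_force: 0.0
```

>>> {"api": "move_arm", "payload": {
  "targets": "-0.4 -2.6 -0.18 0 0 0 0;-0.4 -2.68 -0.19 0 0 0 0;-0.4 0 0 0 0 0 0;-0.4 0 0 2 0 0 0;-0.4 0 0 2 0 0 0"
}}

```text
clock: 11.0
eef_pos: [438.6, -294.6, 60.3]
tool_rot: [3.138, 0.003, 1.552]
force: [-0.3, -0.1, -0.0]
width: 25.6
gripper_force: 0.0
```

>>> {"api": "move_arm", "payload": {
  "targets": "-0.4 0 0 0 0 0 0;-1 0 0 0 0 0 0;-1 0 0 0 0 0 0;-1 0 0 0 0 0 0;-1 0 0 0 0 0 0"
}}

```text
clock: 11.42
eef_pos: [436.2, -292.6, 59.9]
tool_rot: [-3.14, 0.0, 1.554]
force: [-3.1, -1.4, -6.1]
width: 8.0
gripper_force: 59.8
```

Gripped; turn the middle dial +140°.

>>> {"api": "move_arm", "payload": {
  "targets": "-1 0 0 0 0 0 7;-1 0 0 0 0 0 7;-1 0 0 0 0 0 7;-1 0 0 0 0 0 7;-1 0 0 0 0 0 7"
}}

```text
clock: 11.83
eef_pos: [435.1, -292.2, 59.9]
tool_rot: [-3.138, 0.002, 0.938]
force: [-6.6, -0.1, -3.7]
width: 8.1
gripper_force: 60.0
```

>>> {"api": "move_arm", "payload": {
  "targets": "-1 0 0 0 0 0 7;-1 0 0 0 0 0 7;-1 0 0 0 0 0 7;-1 0 0 0 0 0 7;-1 0 0 0 0 0 7"
}}

```text
clock: 12.25
eef_pos: [434.4, -291.4, 59.9]
tool_rot: [-3.138, 0.004, 0.327]
force: [-7.0, 1.9, -1.3]
width: 7.8
gripper_force: 60.3
```

>>> {"api": "move_arm", "payload": {
  "targets": "-1 0 0 0 0 0 7;-1 0 0 0 0 0 7;-1 0 0 0 0 0 7;-1 0 0 0 0 0 7;-1 0 0 0 0 0 7"
}}

```text
clock: 12.67
eef_pos: [434.3, -290.2, 59.8]
tool_rot: [-3.139, 0.006, -0.283]
force: [-7.9, 3.0, -0.3]
width: 8.4
gripper_force: 60.5
```

>>> {"api": "move_arm", "payload": {
  "targets": "-1 0 0 0 0 0 7;-1 0 0 0 0 0 7;-1 0 0 0 0 0 7;-1 0 0 0 0 0 7;-1 0 0 0 0 0 7"
}}

```text
clock: 13.08
eef_pos: [434.9, -289.3, 59.9]
tool_rot: [3.142, 0.007, -0.893]
force: [-6.8, 4.5, 0.5]
width: 8.4
gripper_force: 60.6
```

```bash
python3 - <<'E'
from h import *
s=read_state(); print(np.degrees(s["tool_rot"])[2],s["qpos"][6],s["width"],s["force"])
plan(431.2,-344.3,60,-32)
E
```

```text
-51.17286146243696 -1.6430734302171595 8.38078447450346 [-6.81995853  4.54569047  0.48102349]
turn z deg -19.2 then shift cm [ 2.6   4.86 -0.01] | if half-turn yaw: turn 160.8
```

>>> {"api": "move_arm", "payload": {
  "targets": "-0.4 0 0 0 0 0 0;-0.4 0 0 0 0 0 0;-0.4 0 0 0 0 0 0;-0.4 0 0 -2 0 0 0;-0.4 0 0 -2 0 0 -6.4"
}}

```text
clock: 13.5
eef_pos: [438.0, -292.2, 100.0]
tool_rot: [3.142, 0.0, -0.774]
force: [1.6, -0.1, -0.6]
width: 25.5
gripper_force: 0.0
```

>>> {"api": "move_arm", "payload": {
  "targets": "-0.4 0 0 0 0 0 -6.4;-0.4 0 0 0 0 0 -6.4;-0.4 1.3 2.4 0 0 0 0;-0.4 1.3 2.4 0 0 0 0;-0.4 0 0 0 0 0 0"
}}

```text
clock: 13.92
eef_pos: [434.9, -354.4, 101.2]
tool_rot: [3.137, -0.008, -0.557]
force: [-0.0, -1.4, 0.2]
width: 25.7
gripper_force: 0.0
```

```bash
python3 - <<'E'
from h import *
plan(431.2,-344.3,60,-32)
E
```

```text
turn z deg 0.1 then shift cm [-0.85 -0.66  4.12] | if half-turn yaw: turn -179.9
```

>>> {"api": "move_arm", "payload": {
  "targets": "-0.4 0 0 0 0 0 0;-0.4 0 0 0 0 0 0;-0.4 0 0 0 0 0 0"
}}

```text
clock: 14.17
eef_pos: [435.0, -345.8, 100.0]
tool_rot: [-3.141, -0.0, -0.552]
force: [-0.8, -0.2, 0.5]
width: 25.9
gripper_force: 0.0
```

```bash
python3 - <<'E'
from h import *
plan(431.2,-344.3,60,-32)
d=get("wrist"); x,y=proj(d,[(431.2,-344.3,81)])[0]; print(x,y); crop(d,"pics/w4.png",int(x)-60,int(y)-100,160,150,4)
E
```

```text
turn z deg 0.4 then shift cm [-0.4   0.08  4.  ] | if half-turn yaw: turn -179.6
318.9663699171248 227.54414099725585
```

View pics/w4.png

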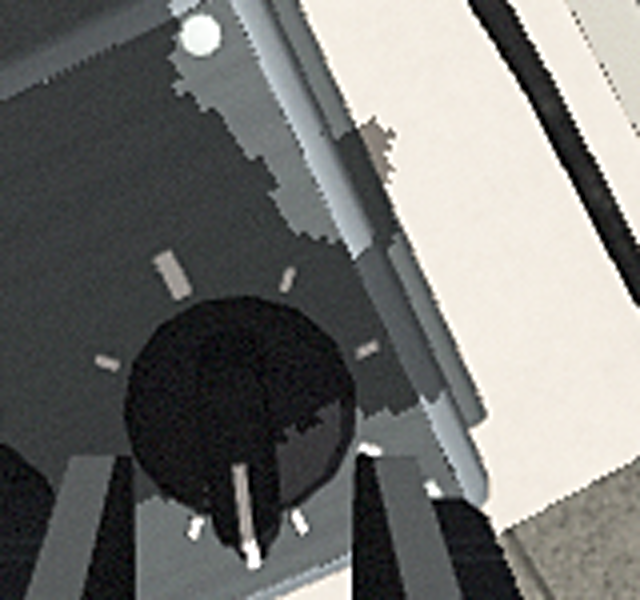

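>>> {"api": "move_arm", "payload": {
  "targets": "-0.4 -0.4 0.08 1.5 0 0 0;-0.4 0 0 1.5 0 0 0;-0.4 0 0 1 0 0 0;-0.4 0 0 0 0 0 0;-0.4 0 0 0 0 0 0"
}}

```text
clock: 14.63
eef_pos: [430.7, -344.8, 59.5]
tool_rot: [-3.141, 0.001, -0.552]
force: [1.2, 0.3, -0.2]
width: 25.6
gripper_force: 0.0
```

>>> {"api": "move_arm", "payload": {
  "targets": "-1 0 0 0 0 0 0;-1 0 0 0 0 0 0;-1 0 0 0 0 0 0;-1 0 0 0 0 0 0;-1 0 0 0 0 0 -5"
}}

```text
clock: 15.05
eef_pos: [432.9, -343.7, 60.6]
tool_rot: [-3.139, -0.002, -0.464]
force: [3.1, 3.5, -0.9]
width: 7.9
gripper_force: 59.8
```

>>> {"api": "move_arm", "payload": {
  "targets": "-1 0 0 0 0 0 -6;-1 0 0 0 0 0 -6;-1 0 0 0 0 0 -6;-1 0 0 0 0 0 -6;-1 0 0 0 0 0 -6"
}}

```text
clock: 15.47
eef_pos: [433.2, -342.5, 60.6]
tool_rot: [-3.139, -0.003, 0.065]
force: [3.9, 6.8, -0.4]
width: 8.1
gripper_force: 59.8
```

>>> {"api": "move_arm", "payload": {
  "targets": "-1 0 0 0 0 0 -6;-1 0 0 0 0 0 -6;-1 0 0 0 0 0 -6;-1 0 0 0 0 0 -6;-1 0 0 0 0 0 -6"
}}

```text
clock: 15.88
eef_pos: [432.8, -341.3, 60.6]
tool_rot: [-3.14, -0.004, 0.589]
force: [2.8, 10.5, 1.9]
width: 8.0
gripper_force: 60.1
```

>>> {"api": "move_arm", "payload": {
  "targets": "-1 0 0 0 0 0 -6;-1 0 0 0 0 0 0;-1 0 0 0 0 0 0;-0.4 0 0 0 0 0 0;-0.4 0 0 0 0 0 0"
}}

```text
clock: 16.3
eef_pos: [430.9, -345.7, 60.5]
tool_rot: [3.14, 0.0, 0.686]
force: [0.2, -0.9, 0.6]
width: 25.9
gripper_force: 0.0
```

>>> {"api": "move_arm", "payload": {
  "targets": "-0.4 0 0 0 0 0 0;-0.4 0 0 -2 0 0 0;-0.4 0 0 -2 0 0 0;-0.4 0 0 -2 0 0 0;-0.4 0 0 0 0 0 0"
}}

```text
clock: 16.72
eef_pos: [432.6, -347.9, 123.6]
tool_rot: [3.134, -0.001, 0.685]
force: [0.3, 0.3, 1.0]
width: 25.6
gripper_force: 0.0
```

```bash
python3 - <<'E'
from h import *
p=np.load("safe.npy"); c,s=np.cos(p[2]),np.sin(p[2]); 
for x in (-112,-115): print(p[0]+c*x,p[1]+s*x)
plan(485.5,-296.4,120,84)
E
```

```text
488.4079160036483 -296.6617761491741
485.42466114595226 -296.3452473921345
turn z deg -44.8 then shift cm [5.68 4.72 0.36] | if half-turn yaw: turn 135.2
```

>>> {"api": "move_arm", "payload": {
  "targets": "-0.4 0 0 0 0 0 -6.4;-0.4 0 0 0 0 0 -6.4;-0.4 0 0 0 0 0 -6.4;-0.4 0 0 0 0 0 -6.4;-0.4 0 0 0 0 0 -6.4"
}}

```text
clock: 17.13
eef_pos: [430.0, -346.1, 119.5]
tool_rot: [-3.141, 0.001, 1.249]
force: [0.5, -0.0, -0.1]
width: 25.6
gripper_force: 0.0
```

>>> {"api": "move_arm", "payload": {
  "targets": "-0.4 0 0 0 0 0 -6.4;-0.4 0 0 0 0 0 -6.4;-0.4 2.8 2.3 0 0 0 0;-0.4 2.8 2.3 0 0 0 0;-0.4 0 0 0 0 0 0"
}}

```text
clock: 17.55
eef_pos: [488.5, -288.0, 120.3]
tool_rot: [3.135, -0.004, 1.475]
force: [0.6, 0.7, 0.6]
width: 25.8
gripper_force: 0.0
```

>>> {"api": "move_arm", "payload": {
  "targets": "-0.4 0 0 0 0 0 0;-0.4 0 0 0 0 0 0;-0.4 0 0 0 0 0 0"
}}

```text
clock: 17.8
eef_pos: [480.8, -295.8, 119.4]
tool_rot: [-3.14, 0.001, 1.466]
force: [-0.5, 0.1, -0.5]
width: 25.6
gripper_force: 0.0
```

```bash
python3 - <<'E'
from h import *
plan(485.5,-296.4,62,84); print(np.degrees(read_state()["tool_rot"]))
d=get("wrist"); cv2.imwrite("pics/w5.png",d["color"][120:400,120:560,::-1]); print(proj(d,[(485.5,-296.4,100),(485.5,-296.4,78)])-[120,120])
E
```

```text
turn z deg -0.0 then shift cm [-0.01  0.47  5.74] | if half-turn yaw: turn 180.0
[-1.79921538e+02  5.21538664e-02  8.39883364e+01]
[[206.52951888 101.33101539]
 [205.79685863  90.69973736]]
```

View pics/w5.png

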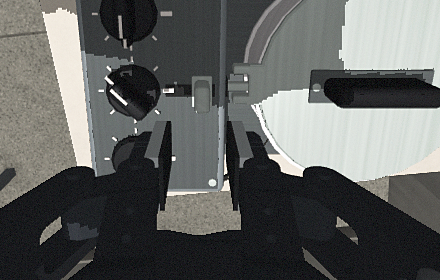

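>>> {"api": "move_arm", "payload": {
  "targets": "-0.4 0 0.25 2 0 0 0;-0.4 0 0 2 0 0 0;-0.4 0 0 1.7 0 0 0;-0.4 0 0 0 0 0 0;-0.4 0 0 0 0 0 0"
}}

```text
clock: 18.27
eef_pos: [483.3, -295.3, 62.3]
tool_rot: [-3.14, -0.0, 1.466]
force: [0.5, -0.1, -0.6]
width: 25.5
gripper_force: 0.0
```

>>> {"api": "move_arm", "payload": {
  "targets": "-1 0 0 0 0 0 0;-1 0 0 0 0 0 0;-1 0 0 0 0 0 0;-1 0 0 0 0 0 0;-1 0 0 0 0 0 0"
}}

```text
clock: 18.68
eef_pos: [482.9, -295.3, 63.7]
tool_rot: [-3.139, 0.001, 1.467]
force: [-5.9, 1.4, 7.0]
width: 7.1
gripper_force: 60.9
```

>>> {"api": "move_arm", "payload": {
  "targets": "-1 0 -0.3 0 0 0 0;-1 0 -0.3 0 0 0 0;-1 0 -0.3 0 0 0 0;-1 0 -0.3 0 0 0 0;-1 0 0 0 0 0 0"
}}

```text
clock: 19.1
eef_pos: [473.2, -294.2, 63.7]
tool_rot: [3.14, 0.001, 1.467]
force: [-0.2, -1.0, 6.1]
width: 7.1
gripper_force: 60.0
```

>>> {"api": "move_arm", "payload": {
  "targets": "-1 0 -0.2 0 0 0 0;-1 0 -0.2 0 0 0 0;-1 0 -0.2 0 0 0 0;-1 0 0 0 0 0 0;-1 0 0 0 0 0 0"
}}

```text
clock: 19.52
eef_pos: [467.3, -293.6, 63.7]
tool_rot: [3.14, 0.001, 1.467]
force: [-0.1, -2.9, 6.3]
width: 7.0
gripper_force: 60.2
```

>>> {"api": "move_arm", "payload": {
  "targets": "-1 0 -0.1 0 0 0 0;-1 0 -0.1 0 0 0 0;-1 0 0 0 0 0 0"
}}

```text
clock: 19.77
eef_pos: [467.0, -293.5, 63.7]
tool_rot: [3.137, 0.001, 1.468]
force: [2.6, -2.5, 4.7]
width: 7.0
gripper_force: 59.8
```

>>> {"api": "move_arm", "payload": {
  "targets": "-0.4 0 0 0 0 0 0;-0.4 0 0 0 0 0 0;-0.4 0 0 0 0 0 0;-0.4 0 0 -2 0 0 0;-0.4 0 0 -3 0 0 0"
}}

```text
clock: 20.18
eef_pos: [461.4, -290.6, 110.4]
tool_rot: [-3.133, -0.004, 1.468]
force: [-0.0, -0.3, -0.7]
width: 25.5
gripper_force: 0.0
```

>>> {"api": "move_arm", "payload": {
  "targets": "0 0 0 -3 0 0 6;0 0 0 -3 0 0 6;0 0 2.5 0 0 0 6;0 0 2.5 0 0 0 6;0 0 2.5 0 0 0 6"
}}

```text
clock: 20.6
eef_pos: [532.7, -321.6, 172.9]
tool_rot: [-3.139, -0.0, 0.94]
force: [-0.4, -0.7, -1.2]
width: 42.5
gripper_force: 0.0
```

>>> {"api": "move_arm", "payload": {
  "targets": "0 0 2 0 0 0 6;0 0 0 0 0 0 6;0 0 0 0 0 0 6;0 0 0 0 0 0 6;0 0 0 0 0 0 6"
}}

```text
clock: 21.02
eef_pos: [547.5, -333.2, 171.3]
tool_rot: [-3.137, 0.003, 0.416]
force: [0.2, 0.5, 0.4]
width: 43.1
gripper_force: 0.0
```

>>> {"api": "move_arm", "payload": {
  "targets": "0 0 0 0 0 0 6;0 0 0 0 0 0 6;0 0 0 0 0 0 6;0 0 0 0 0 0 6;0 0 0 0 0 0 6"
}}

```text
clock: 21.43
eef_pos: [547.4, -333.1, 171.4]
tool_rot: [-3.139, 0.004, -0.108]
force: [0.2, -0.6, -0.1]
width: 42.8
gripper_force: 0.0
```

>>> {"api": "move_arm", "payload": {
  "targets": "0 0 0 0 0 0 0;0 0 0 0 0 0 0;0 0 0 0 0 0 0"
}}

```text
clock: 21.68
eef_pos: [548.5, -333.9, 172.2]
tool_rot: [-3.14, 0.002, -0.1]
force: [0.1, 0.1, 0.3]
width: 43.0
gripper_force: 0.0
```

```bash
python3 - <<'E'
from h import *
plan(599.8,-308.5,160,-6)
d=get("wrist"); im=d["color"].astype(int); cv2.imwrite("pics/w6.png",d["color"][:,:,::-1])
print(proj(d,[(599.8,-308.5,103),(599.8,-308.5,74)]))
g=im.max(2); x,y=proj(d,[(599.8,-308.5,103)])[0].astype(int)
for r in range(max(0,y-90),min(y+90,400),10): print(r,"".join("#" if v<45 else ("+" if v<120 else ".") for v in g[r,x-90:x+90:2]))
E
```

```text
turn z deg 0.3 then shift cm [ 4.84 -3.06  1.22] | if half-turn yaw: turn -179.7
[[276.43451779 135.27585037]
 [280.84467831 132.33310564]]
45 ....#+#........++++++++++................................................++++++++++++#.+..
55 .....+++++#++++++++++++++++++++.................................................++++++++++
65 .....+++++++++++++++++++++++++++++++++++++++........................................++++++
75 ........+++++++++++++++++++++++++++++++++++++++++++++++....+++..........................++
85 .....+++++++++++++++++++++++++++++++++#++##++++++++++++++++++++++++++.....................
95 ....++++++++++++++++++++++++++++++++++############++++++++++++++++++......................
105 ..+++++++++++++++++++++++++++++++++++++###########+#++++++++++++++++......................
115 .++++++++++++++++++++++++++++++++++++++############+++++++++++++++........................
125 +++++++++++++++++++++++++++++++++++++++############+##+++++++++++++++.....................
135 ++++++++++++++++++++++++++++++++++++++++###########++#++++++++++++++++.+..................
145 .++++++++++++++++++++++++++++++++++++++############+##+++++++++++++++++++++++.....++++++++
155 ..++++++++++++++++++++++++++++++++++++++###########++#++++++++++++++++++++++++++++++++++++
165 ++++++++++++++++++++++++++++++++++++++++###########+##++++++++++++++++++++++++++++++++++++
175 ++++++++++++++++++++++++++++++++++++++++##########++++++++++++++++++++++++++++.++++++++...
185 ++++++.++++++++++++++++++++++++++++++++++++++++++++++++++++++++.+.....................++++
195 ++++++++++++++++++++++++++++++++++++++++++++++++.+................................++++++++
205 ++++++++++++++++++###++++++++++++++++++++++++................................++++++++++...
215 ++++++++++++#+#++#++++++++++++++++++++..............................+++++++###++++++#++...
```

>>> {"api": "move_arm", "payload": {
  "targets": "0 2.42 -1.53 0 0 0 0;0 2.42 -1.53 0 0 0 0;0 0 0 3 0 0 0;0 0 0 3 0 0 0;0 0 0 0 0 0 0"
}}

```text
clock: 22.15
eef_pos: [596.4, -306.5, 106.8]
tool_rot: [-3.137, 0.011, -0.101]
force: [-1.6, 0.8, -0.5]
width: 43.0
gripper_force: 0.0
```

>>> {"api": "move_arm", "payload": {
  "targets": "0 0 0 0 0 0 0;0 0 0 0 0 0 0;0 0 0 0 0 0 0"
}}

```text
clock: 22.4
eef_pos: [601.5, -310.3, 115.0]
tool_rot: [3.14, -0.003, -0.103]
force: [0.7, -1.0, 1.0]
width: 42.8
gripper_force: 0.0
```

```bash
python3 - <<'E'
from h import *
plan(599.8,-308.5,58,-6)
E
```

```text
turn z deg 0.1 then shift cm [-0.19 -0.16  5.7 ] | if half-turn yaw: turn -179.9
```

>>> {"api": "move_arm", "payload": {
  "targets": "0 -0.19 -0.16 2 0 0 0;0 0 0 2 0 0 0;0 0 0 1 0 0 0;0 0 0 0.7 0 0 0;0 0 0 0 0 0 0"
}}

```text
clock: 22.82
eef_pos: [598.4, -307.4, 55.3]
tool_rot: [-3.141, 0.001, -0.103]
force: [-0.2, -0.7, 0.1]
width: 42.3
gripper_force: 0.0
```

>>> {"api": "move_arm", "payload": {
  "targets": "0 0 0 0 0 0 0;-1 0 0 0 0 0 0;-1 0 0 0 0 0 0;-1 0 0 0 0 0 0;-1 0 0 0 0 0 0"
}}

```text
clock: 23.23
eef_pos: [599.7, -307.4, 57.2]
tool_rot: [3.141, -0.002, -0.103]
force: [-0.8, 0.8, 6.5]
width: 12.0
gripper_force: 61.6
```

>>> {"api": "move_arm", "payload": {
  "targets": "-1 0 0 0 0 0 0;-1 0 0 0 0 0 0"
}}

```text
clock: 23.4
eef_pos: [599.7, -307.4, 57.2]
tool_rot: [3.141, -0.002, -0.103]
force: [-0.1, 0.9, 5.7]
width: 12.5
gripper_force: 61.7
```

>>> {"api": "move_arm", "payload": {
  "targets": "-1 0 0 0 0 0 -6;-1 0 0 0 0 0 -6;-1 0 0 0 0 0 -6;-1 0 0 0 0 0 -6;-1 0 0 0 0 0 -6"
}}

```text
clock: 23.82
eef_pos: [599.8, -308.2, 57.2]
tool_rot: [3.139, -0.002, 0.424]
force: [0.0, 0.0, 4.3]
width: 12.4
gripper_force: 61.6
```

>>> {"api": "move_arm", "payload": {
  "targets": "-1 0 0 0 0 0 -6;-1 0 0 0 0 0 -6;-1 0 0 0 0 0 -6;-1 0 0 0 0 0 -6;-1 0 0 0 0 0 -6"
}}

```text
clock: 24.23
eef_pos: [599.7, -308.3, 57.2]
tool_rot: [3.139, -0.0, 0.948]
force: [-0.6, -0.9, 4.6]
width: 12.3
gripper_force: 61.7
```

>>> {"api": "move_arm", "payload": {
  "targets": "-1 0 0 0 0 0 -6;-1 0 0 0 0 0 -6;-1 0 0 0 0 0 -3;-1 0 0 0 0 0 0;-1 0 0 0 0 0 0"
}}

```text
clock: 24.65
eef_pos: [599.7, -308.3, 57.2]
tool_rot: [3.139, 0.0, 1.205]
force: [-0.2, 0.3, 5.8]
width: 12.5
gripper_force: 61.7
```

```bash
python3 - <<'E'
from h import *
s=read_state(); print(s["torque"],s["force"],np.degrees(s["tool_rot"]),s["qpos"])
E
```

```text
[ 0.08233003  0.14545325 -0.11087468] [-0.15185347  0.29012209  5.75136732] [1.79853551e+02 1.99912179e-02 6.90465561e+01] [ 0.6502598   0.84972795 -0.38715987  1.55251249  0.40026771  0.81611247
 -0.2597621 ]
```

>>> {"api": "move_arm", "payload": {
  "targets": "-1 0 0 -0.3 0 0 0;-1 0 0 -0.3 0 0 0;-1 0 0 -0.4 0 0 0;-1 0 0 -0.5 0 0 0;-1 0 0 0 0 0 0"
}}

```text
clock: 25.07
eef_pos: [599.3, -307.6, 71.7]
tool_rot: [3.14, 0.0, 1.206]
force: [1.0, -0.3, -3.3]
width: 12.3
gripper_force: 60.5
```

>>> {"api": "move_arm", "payload": {
  "targets": "-1 0 0 -1 0 0 0;-1 0 0 -1 0 0 0;-1 0 0 -1 0 0 0;-1 0 0 -1 0 0 0;-1 0 0 0 0 0 0"
}}

```text
clock: 25.48
eef_pos: [600.8, -308.1, 114.1]
tool_rot: [3.136, 0.0, 1.206]
force: [0.6, 0.4, -3.6]
width: 12.4
gripper_force: 60.5
```

```bash
python3 - <<'E'
from h import *
s=read_state(); print(s["torque"],s["force"],s["width"],s["gripper_force"])
plan(570,-20,150,69)
E
```

```text
[ 0.01772315 -0.14931618  0.02340568] [ 0.58810307  0.39516153 -3.57791134] 12.383477585665492 60.524117946624756
turn z deg 0.1 then shift cm [ 25.79 -13.2   -3.59] | if half-turn yaw: turn -179.9
```

```bash
python3 - <<'E'
from h import *
ims={n:(cv2.imread(f"pics/{n}0.png").astype(int),get(n)) for n in ("scene","side")}
th=np.linspace(0,2*np.pi,60); rr=np.linspace(0,100,12); D=np.array([(r*np.cos(t),r*np.sin(t),0) for r in rr for t in th])
for n in ims:
    print(n)
    for x in range(440,681,40):
        print(x,end=": ")
        for y in range(-160,121,40):
            im,d=ims[n]; u=proj(d,D+[x,y,0]).round().astype(int); ok=(u>=0).all(1)&(u[:,0]<640)&(u[:,1]<400); v=im[u[ok,1],u[ok,0]]
            bg=((v.min(1)>120)).mean(); print(f"{y}:{bg:.2f}",end=" ")
        print()
for n,u,v in [("scene",317,212),("scene",290,221),("side",393,232),("side",345,201),("side",370,222),("side",335,212),("scene",317,195),("side",375,240)]: print(n,u,v,onz(ims[n][1],u,v,2).round(0))
p=onz(ims["side"][1],290,270,0); print("front edge",p)
E
```

```text
scene
440: -160:0.87 -120:0.97 -80:1.00 -40:1.00 0:1.00 40:0.99 80:0.98 120:0.94 
480: -160:0.86 -120:0.98 -80:1.00 -40:1.00 0:1.00 40:0.98 80:0.97 120:0.95 
520: -160:0.88 -120:0.98 -80:1.00 -40:0.99 0:0.97 40:0.96 80:0.94 120:0.92 
560: -160:0.90 -120:0.99 -80:0.96 -40:0.93 0:0.91 40:0.82 80:0.91 120:0.87 
600: -160:0.90 -120:0.95 -80:0.87 -40:0.81 0:0.76 40:0.84 80:0.82 120:0.85 
640: -160:0.90 -120:0.90 -80:0.74 -40:0.53 0:0.51 40:0.73 80:0.70 120:0.80 
680: -160:0.86 -120:0.79 -80:0.48 -40:0.39 0:0.46 40:0.59 80:0.64 120:0.72 
side
440: -160:0.59 -120:0.89 -80:0.97 -40:0.99 0:0.99 40:0.99 80:0.99 120:0.98 
480: -160:0.67 -120:0.88 -80:0.97 -40:1.00 0:1.00 40:1.00 80:1.00 120:0.99 
520: -160:0.76 -120:0.91 -80:0.98 -40:0.99 0:0.96 40:0.96 80:0.97 120:0.97 
560: -160:0.89 -120:0.96 -80:0.97 -40:0.93 0:0.87 40:0.86 80:0.89 120:0.92 
600: -160:0.95 -120:0.99 -80:0.93 -40:0.82 0:0.70 40:0.69 80:0.82 120:0.90 
640: -160:0.96 -120:0.96 -80:0.85 -40:0.68 0:0.44 40:0.50 80:0.80 120:0.89 
680: -160:0.95 -120:0.92 -80:0.77 -40:0.60 0:0.47 40:0.52 80:0.83 120:0.94 
scene 317 212 [626.  -4.   2.]
scene 290 221 [622.  88.   2.]
side 393 232 [695. -69.   2.]
side 345 201 [615. 102.   2.]
side 370 222 [649.  -9.   2.]
side 335 212 [568.  67.   2.]
scene 317 195 [721. -61.   2.]
side 375 240 [633. -79.   2.]
front edge [374.80911129 -95.9988937    0.        ]
```

```bash
python3 - <<'E'
from h import *
plan(500,-40,130,69)
E
```

```text
turn z deg 0.1 then shift cm [ 21.43 -18.85  -1.82] | if half-turn yaw: turn -179.9
```

>>> {"api": "move_arm", "payload": {
  "targets": "-1 0 0 -1.8 0 0 0;-1 1 -0.9 0 0 0 0;-1 2.4 -2.1 0 0 0 0;-1 2.4 -2.1 0 0 0 0;-1 2.4 -2.1 0 0 0 0"
}}

```text
clock: 26.0
eef_pos: [559.6, -204.1, 128.2]
tool_rot: [-3.14, -0.0, 1.205]
force: [0.1, 0.9, -3.9]
width: 12.4
gripper_force: 60.5
```

>>> {"api": "move_arm", "payload": {
  "targets": "-1 2.4 -2.1 0 0 0 0;-1 2.4 -2.1 0 0 0 0;-1 2.4 -2.1 0 0 0 0;-1 2.4 -2.1 0 0 0 0;-1 2 -1.8 0 0 0 0"
}}

```text
clock: 26.42
eef_pos: [505.6, -58.0, 128.7]
tool_rot: [-3.141, -0.0, 1.207]
force: [0.7, 0.8, -4.1]
width: 12.3
gripper_force: 60.5
```

>>> {"api": "move_arm", "payload": {
  "targets": "-1 1.5 -1.3 0 0 0 0;-1 0 0 0 0 0 0;-1 0 0 0 0 0 0;-1 0 0 0 0 0 0;-1 0 0 0 0 0 0"
}}

```text
clock: 26.83
eef_pos: [500.4, -43.0, 128.7]
tool_rot: [3.141, 0.001, 1.204]
force: [0.1, 0.4, -3.1]
width: 12.3
gripper_force: 60.5
```

```bash
python3 - <<'E'
from h import *
plan(500,-40,5,69)
s=read_state(); print(s["force"],s["width"])
E
```

```text
turn z deg -0.0 then shift cm [ 0.27 -0.14 12.37] | if half-turn yaw: turn 180.0
[ 0.07217034  0.36641874 -3.05822697] 12.348681702370643
```

Lower to ~7 mm, then creep.

>>> {"api": "move_arm", "payload": {
  "targets": "-1 0 0 3 0 0 0;-1 0 0 3 0 0 0;-1 0 0 3 0 0 0;-1 0 0 2 0 0 0;-1 0 0 0.8 0 0 0"
}}

```text
clock: 27.25
eef_pos: [498.4, -43.0, 8.0]
tool_rot: [-3.138, 0.002, 1.204]
force: [-1.1, 0.4, -4.4]
width: 12.2
gripper_force: 60.4
```

>>> {"api": "move_arm", "payload": {
  "targets": "-1 0 0 0 0 0 0;-1 0 0 0.2 0 0 0;-1 0 0 0.2 0 0 0;-1 0 0 0 0 0 0;-1 0 0 0 0 0 0"
}}

```text
clock: 27.67
eef_pos: [500.9, -41.9, 7.8]
tool_rot: [3.14, -0.001, 1.206]
force: [-0.2, 0.5, -3.5]
width: 12.1
gripper_force: 60.5
```

```bash
python3 - <<'E'
from h import *
s=read_state(); print(s["eef_pos"],s["force"],np.degrees(s["tool_rot"]))
E
```

```text
[500.93939916 -41.90159084   7.78705945] [-0.20365181  0.51587985 -3.54697112] [ 1.79891547e+02 -3.43742672e-02  6.90737608e+01]
```

>>> {"api": "move_arm", "payload": {
  "targets": "-1 0 0 0.1 0 0 0;-1 0 0 0.1 0 0 0;-1 0 0 0.1 0 0 0;-1 0 0 0.1 0 0 0;-1 0 0 0 0 0 0"
}}

```text
clock: 28.08
eef_pos: [500.4, -41.8, 4.1]
tool_rot: [3.14, 0.0, 1.206]
force: [-2.9, 0.3, 11.4]
width: 12.3
gripper_force: 62.4
```

>>> {"api": "move_arm", "payload": {
  "targets": "0 0 0 0 0 0 0;0 0 0 0 0 0 0;0 0 0 0 0 0 0;0 0 0 -3 0 0 0;0 0 0 -3 0 0 0"
}}

```text
clock: 28.5
eef_pos: [498.5, -41.5, 62.1]
tool_rot: [-3.137, 0.001, 1.207]
force: [1.3, 0.0, -0.6]
width: 42.7
gripper_force: 0.0
```

>>> {"api": "move_arm", "payload": {
  "targets": "0 0 0 -3 0 0 0;0 0 0 -3 0 0 0;0 0 0 -3 0 0 -7;0 0 0 -3 0 0 -7;0 0 0 -3 0 0 -7"
}}

```text
clock: 28.92
eef_pos: [499.7, -41.7, 214.4]
tool_rot: [-3.142, 0.0, 1.579]
force: [0.8, -0.8, -0.0]
width: 42.8
gripper_force: 0.0
```

>>> {"api": "move_arm", "payload": {
  "targets": "0 3 -1.6 0 0 0 0;0 3 -1.6 0 0 0 0;0 3 -1.6 0 0 0 0;0 3 -1.6 0 0 0 0;0 3 -1.6 0 0 0 0"
}}

```text
clock: 29.33
eef_pos: [418.9, 109.1, 212.9]
tool_rot: [3.141, 0.0, 1.572]
force: [0.8, 0.4, 0.2]
width: 42.6
gripper_force: 0.0
```

>>> {"api": "move_arm", "payload": {
  "targets": "0 3 -1.6 0 0 0 0;0 0 0 0 0 0 0;0 0 0 0 0 0 0;0 0 0 0 0 0 0"
}}

```text
clock: 29.67
eef_pos: [404.0, 137.7, 212.8]
tool_rot: [3.141, 0.001, 1.573]
force: [0.4, 0.5, -0.5]
width: 42.6
gripper_force: 0.0
```

```bash
python3 - <<'E'
from h import *
s=read_state(); print(s["eef_pos"],np.degrees(s["tool_rot"]))
d=get("wrist"); cv2.imwrite("pics/w7.png",d["color"][:,:,::-1])
print(proj(d,[(386,171,42),(397,238,0)]))
E
```

```text
[403.97970913 137.65577393 212.79069279] [1.79989156e+02 3.46193239e-02 9.01003912e+01]
[[301.32690285 142.32832603]
 [312.45824111  77.17680679]]
```

View pics/w7.png

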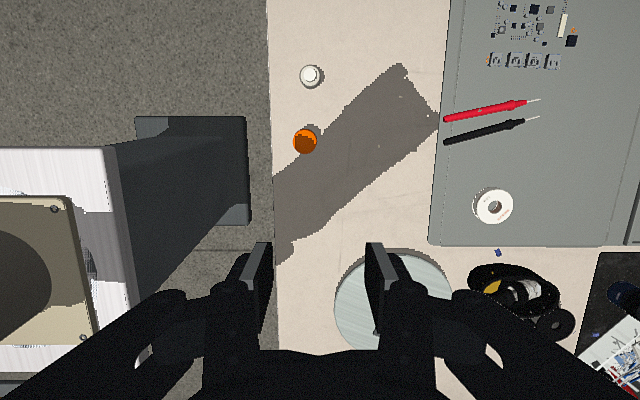

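```bash
python3 - <<'E'
from h import *
d=get("wrist"); im=d["color"].astype(int)
m=(im[:,:,0]>150)&(im[:,:,2]<70)&(im[:,:,1]<150)
m|=(im[:,:,0]>90)&(im[:,:,2]<40); m[:, :280]=0; m[:,330:]=0; m[:120]=0; m[165:]=0
v,u=np.where(m); print(u.min(),u.max(),v.min(),v.max()); c=((u.min()+u.max()+1)/2,(v.min()+v.max()+1)/2)
print("short",onz(d,*c,42).round(1),"scale",onz(d,c[0]+1,c[1],42)-onz(d,*c,42))
print("glue",onz(d,311,76,28).round(1),onz(d,310.5,74,46).round(1))
P=onz(d,*c,42); plan(P[0],P[1],0,90)
E
```

```text
293 316 129 152
short [390.1 171.9  42. ] scale [1.03546433e+00 1.02620398e-03 0.00000000e+00]
glue [396.3 236.3  28. ] [396.2 236.6  46. ]
turn z deg -0.0 then shift cm [ 3.5  -1.42 21.27] | if half-turn yaw: turn 180.0
```

>>> {"api": "move_arm", "payload": {
  "targets": "-1 -4 0 0 0 0 0;-1 0 0 4 0 0 0;-1 0 0 4 0 0 0;-1 0 0 4 0 0 0;-1 0 0 4 0 0 0"
}}

```text
clock: 30.18
eef_pos: [404.7, 96.3, 51.3]
tool_rot: [3.141, -0.001, 1.567]
force: [1.2, -0.8, -1.1]
width: -0.4
gripper_force: 0.0
```

>>> {"api": "move_arm", "payload": {
  "targets": "-1 0 0 3 0 0 0;-1 0 0 1.5 0 0 0;-1 0 0 0.8 0 0 0;-1 0 0 0 0 0 0;-1 0 0 0 0 0 0"
}}

```text
clock: 30.6
eef_pos: [404.0, 97.4, -0.7]
tool_rot: [-3.141, 0.0, 1.571]
force: [-0.3, 0.1, 0.3]
width: -0.1
gripper_force: 0.0
```

>>> {"api": "move_arm", "payload": {
  "targets": "-1 0 0 0.2 0 0 0;-1 0 0 0.2 0 0 0;-1 0 0 0.2 0 0 0;-1 0 0 0.2 0 0 0;-1 0 0 0 0 0 0"
}}

```text
clock: 31.02
eef_pos: [404.9, 97.7, -7.4]
tool_rot: [3.14, -0.0, 1.571]
force: [0.4, -1.0, -0.1]
width: 0.0
gripper_force: 0.0
```

>>> {"api": "move_arm", "payload": {
  "targets": "-1 0 0 0.4 0 0 0;-1 0 0 0.4 0 0 0;-1 0 0 0.3 0 0 0;-1 0 0 0 0 0 0;-1 0 0 0 0 0 0"
}}

```text
clock: 31.43
eef_pos: [404.4, 97.9, -18.6]
tool_rot: [3.141, -0.0, 1.572]
force: [-0.3, 0.8, -0.1]
width: 0.1
gripper_force: 0.0
```

>>> {"api": "move_arm", "payload": {
  "targets": "-1 0 0 0.1 0 0 0;-1 0 0 0.1 0 0 0;-1 0 0 0.1 0 0 0;-1 0 0 0 0 0 0"
}}

```text
clock: 31.77
eef_pos: [403.9, 98.1, -22.2]
tool_rot: [3.142, 0.0, 1.572]
force: [0.8, -0.0, 0.1]
width: -0.1
gripper_force: 0.0
```

>>> {"api": "move_arm", "payload": {
  "targets": "-1 0 0 0.1 0 0 0;-1 0 0 0.1 0 0 0;-1 0 0 0.1 0 0 0;-1 0 0 0 0 0 0"
}}

```text
clock: 32.1
eef_pos: [403.7, 98.1, -25.4]
tool_rot: [-3.141, 0.0, 1.573]
force: [-0.1, -0.4, -0.2]
width: -0.3
gripper_force: 0.0
```

>>> {"api": "move_arm", "payload": {
  "targets": "-1 0 0 0.1 0 0 0;-1 0 0 0.1 0 0 0;-1 0 0 0.1 0 0 0;-1 0 0 0 0 0 0"
}}

```text
clock: 32.43
eef_pos: [403.7, 98.1, -28.4]
tool_rot: [-3.141, 0.0, 1.572]
force: [0.1, -0.3, 0.3]
width: -0.1
gripper_force: 0.0
```

>>> {"api": "move_arm", "payload": {
  "targets": "0 0 0 -2.5 0 0 0;0 0 0 -2.5 0 0 0;0 0 0 -2.5 0 0 0;0 0 0 0 0 0 0;0 2.5 -0.45 0 0 0 0"
}}

```text
clock: 32.85
eef_pos: [400.5, 118.0, 47.4]
tool_rot: [3.14, 0.004, 1.564]
force: [-0.2, -0.1, -0.5]
width: 42.2
gripper_force: 0.0
```

>>> {"api": "move_arm", "payload": {
  "targets": "0 2.5 -0.45 0 0 0 0;0 2.4 -0.5 0 0 0 0;0 0 0 0 0 0 0;0 0 0 0 0 0 0;0 0 0 0 0 0 0"
}}

```text
clock: 33.27
eef_pos: [389.4, 171.2, 46.4]
tool_rot: [-3.141, 0.002, 1.573]
force: [0.2, 0.2, 0.3]
width: 42.5
gripper_force: 0.0
```

```bash
python3 - <<'E'
from h import *
plan(390,172,-12,90); print(read_state()["eef_pos"])
E
```

```text
turn z deg 0.1 then shift cm [0.08 0.06 5.84] | if half-turn yaw: turn -179.9
[389.37577886 171.19264568  46.44570412]
```

>>> {"api": "move_arm", "payload": {
  "targets": "0 0.08 0.05 2 0 0 0;0 0 0 2 0 0 0;0 0 0 1.3 0 0 0;0 0 0 0.5 0 0 0;0 0 0 0 0 0 0"
}}

```text
clock: 33.68
eef_pos: [389.6, 171.5, -12.1]
tool_rot: [-3.14, 0.002, 1.572]
force: [0.4, -0.0, 1.0]
width: 42.8
gripper_force: 0.0
```

>>> {"api": "move_arm", "payload": {
  "targets": "-1 0 0 0 0 0 0;-1 0 0 0 0 0 0;-1 0 0 0 0 0 0;-1 0 0 0 0 0 0;-1 0 0 0 0 0 0"
}}

```text
clock: 34.1
eef_pos: [390.7, 172.9, -10.7]
tool_rot: [3.14, -0.0, 1.572]
force: [-0.2, -0.1, 3.5]
width: 23.4
gripper_force: 58.9
```

>>> {"api": "move_arm", "payload": {
  "targets": "-1 0 0 -1 0 0 0;-1 0 0 -1.5 0 0 0;-1 0 0 -1.5 0 0 0;-1 0 0 0 0 0 0;-1 0 0 0 0 0 0"
}}

```text
clock: 34.52
eef_pos: [390.9, 173.0, 29.3]
tool_rot: [3.14, -0.001, 1.572]
force: [-0.4, 0.7, -1.1]
width: 23.2
gripper_force: 58.8
```

```bash
python3 - <<'E'
from h import *
p=np.load("safe.npy"); c,s=np.cos(p[2]),np.sin(p[2])
for y in (-25,25):
    t=p[0]-s*y,p[1]+c*y; print(t); plan(*t,80,84)
print(read_state()["width"],read_state()["force"])
E
```

```text
(np.float64(597.1450243823035), np.float64(-333.33930689278577))
turn z deg 6.0 then shift cm [-48.2   25.8   -5.07] | if half-turn yaw: turn -174.0
(np.float64(602.4205036662968), np.float64(-283.6183925978519))
turn z deg 6.0 then shift cm [-43.2   25.81  -5.07] | if half-turn yaw: turn -174.0
23.17786977766271 [-0.44694856  0.65184714 -1.11977755]
```

>>> {"api": "move_arm", "payload": {
  "targets": "-1 0 0 -2.5 0 0 6;-1 0 0 -2.5 0 0 0;-1 0 0 -2 0 0 0;-1 -1.6 0.86 0 0 0 0;-1 -3.2 1.72 0 0 0 0"
}}

```text
clock: 34.93
eef_pos: [411.5, 126.5, 99.9]
tool_rot: [3.139, -0.005, 1.475]
force: [0.5, -0.6, -0.2]
width: 23.5
gripper_force: 58.9
```

>>> {"api": "move_arm", "payload": {
  "targets": "-1 -3.2 1.72 0 0 0 0;-1 -3.2 1.72 0 0 0 0;-1 -3.2 1.72 0 0 0 0;-1 -3.2 1.72 0 0 0 0;-1 -3.2 1.72 0 0 0 0"
}}

```text
clock: 35.35
eef_pos: [480.0, -47.6, 97.9]
tool_rot: [-3.141, 0.001, 1.468]
force: [0.7, 0.5, 0.3]
width: 23.0
gripper_force: 58.9
```

>>> {"api": "move_arm", "payload": {
  "targets": "-1 -3.2 1.72 0 0 0 0;-1 -3.2 1.72 0 0 0 0;-1 -3.2 1.72 0 0 0 0;-1 -3.2 1.72 0 0 0 0;-1 -3.2 1.72 0 0 0 0"
}}

```text
clock: 35.77
eef_pos: [548.8, -215.7, 97.5]
tool_rot: [-3.14, 0.001, 1.467]
force: [1.4, 0.2, -1.0]
width: 23.5
gripper_force: 58.9
```

>>> {"api": "move_arm", "payload": {
  "targets": "-1 -3.2 1.72 0 0 0 0;-1 -3.2 1.72 0 0 0 0;-1 -3.2 1.72 0 0 0 0;-1 -1.6 0.86 0 0 0 0;-1 0 0 0 0 0 0"
}}

```text
clock: 36.18
eef_pos: [597.1, -337.7, 96.3]
tool_rot: [-3.141, 0.004, 1.46]
force: [0.4, -0.8, -0.9]
width: 23.3
gripper_force: 59.0
```

>>> {"api": "move_arm", "payload": {
  "targets": "-1 0 0 0 0 0 0;-1 0 0 0 0 0 0;-1 0 0 0 0 0 0"
}}

```text
clock: 36.43
eef_pos: [597.2, -329.0, 98.4]
tool_rot: [-3.14, -0.001, 1.471]
force: [-0.2, -0.1, 0.6]
width: 23.4
gripper_force: 59.0
```

```bash
python3 - <<'E'
from h import *
plan(597.1,-333.3,-1,84); print(read_state()["eef_pos"],read_state()["width"])
E
```

```text
turn z deg 0.3 then shift cm [-0.43  0.03  9.94] | if half-turn yaw: turn -179.7
[ 597.21335328 -328.98856219   98.40361274] 23.444928421962548
```

>>> {"api": "move_arm", "payload": {
  "targets": "-1 -0.43 0 2.5 0 0 0;-1 0 0 2.5 0 0 0;-1 0 0 2.5 0 0 0;-1 0 0 1.5 0 0 0;-1 0 0 0.7 0 0 0"
}}

```text
clock: 36.85
eef_pos: [595.4, -333.8, -0.6]
tool_rot: [-3.138, -0.001, 1.47]
force: [-0.3, 0.3, -1.2]
width: 23.3
gripper_force: 59.0
```

>>> {"api": "move_arm", "payload": {
  "targets": "-1 0 0 0 0 0 0;-1 0 0 0 0 0 0;-1 0 0 0.15 0 0 0;-1 0 0 0.15 0 0 0;-1 0 0 0 0 0 0"
}}

```text
clock: 37.27
eef_pos: [597.5, -335.7, -0.3]
tool_rot: [3.14, 0.001, 1.468]
force: [-0.0, 0.1, -0.5]
width: 23.4
gripper_force: 59.0
```

>>> {"api": "move_arm", "payload": {
  "targets": "-1 0 0 0.1 0 0 0;-1 0 0 0.1 0 0 0;-1 0 0 0.1 0 0 0;-1 0 0 0 0 0 0;-1 0 0 0 0 0 0"
}}

```text
clock: 37.68
eef_pos: [597.4, -335.7, -2.6]
tool_rot: [3.141, 0.001, 1.467]
force: [-2.4, 0.4, 6.9]
width: 23.0
gripper_force: 59.7
```

>>> {"api": "move_arm", "payload": {
  "targets": "-0.5 0 0 0 0 0 0;-0.1 0 0 0 0 0 0;-0.1 0 0 0 0 0 0;-0.1 0 0 0 0 0 0;-0.1 0 0 -1 0 0 0"
}}

```text
clock: 38.1
eef_pos: [595.3, -334.9, 4.0]
tool_rot: [-3.138, -0.001, 1.468]
force: [-0.9, 0.7, -0.3]
width: 38.3
gripper_force: 0.0
```

>>> {"api": "move_arm", "payload": {
  "targets": "-0.1 0 0 -2 0 0 0;-0.1 0 0 -2.5 0 0 0;-0.1 0 0 -2.5 0 0 0;-0.1 0 0 -2.5 0 0 0;-0.1 1.6 -0.8 0 0 0 0"
}}

```text
clock: 38.52
eef_pos: [594.9, -323.1, 106.7]
tool_rot: [3.131, 0.005, 1.463]
force: [0.9, -0.2, 0.8]
width: 38.9
gripper_force: 0.0
```

>>> {"api": "move_arm", "payload": {
  "targets": "-0.1 3.2 -1.52 0 0 0 0;-0.1 3.2 -1.52 0 0 0 0;-0.1 3.2 -1.52 0 0 0 0;-0.1 3.2 -1.52 0 0 0 0;-0.1 3.2 -1.52 0 0 0 0"
}}

```text
clock: 38.93
eef_pos: [530.9, -150.3, 101.5]
tool_rot: [3.141, 0.0, 1.467]
force: [0.3, 0.2, 0.8]
width: 37.8
gripper_force: 0.0
```

>>> {"api": "move_arm", "payload": {
  "targets": "-0.1 3.2 -1.52 0 0 0 0;-0.1 3.2 -1.52 0 0 0 0;-0.1 3.2 -1.52 0 0 0 0;-0.1 3.2 -1.52 0 0 0 0;-0.1 3.2 -1.52 0 0 0 0"
}}

```text
clock: 39.35
eef_pos: [471.9, 16.8, 101.5]
tool_rot: [3.141, -0.0, 1.468]
force: [1.2, 1.0, -1.0]
width: 38.4
gripper_force: 0.0
```

>>> {"api": "move_arm", "payload": {
  "targets": "-0.1 3.2 -1.52 0 0 0 0;-0.1 3.2 -1.52 0 0 0 0;-0.1 3.2 -1.52 0 0 0 0;-0.1 3.2 -1.52 0 0 0 0;-0.1 3.2 -1.52 0 0 0 0"
}}

```text
clock: 39.77
eef_pos: [412.8, 184.0, 101.5]
tool_rot: [3.14, -0.0, 1.468]
force: [0.6, 1.0, -0.7]
width: 38.2
gripper_force: 0.0
```

>>> {"api": "move_arm", "payload": {
  "targets": "-0.1 3.2 -1.52 0 0 0 0;-0.1 1.6 -0.8 0 0 0 0;-0.1 0 0 0 0 0 0;-0.1 0 0 0 0 0 0;-0.1 0 0 0 0 0 0"
}}

```text
clock: 40.18
eef_pos: [395.5, 231.4, 101.0]
tool_rot: [3.141, 0.001, 1.467]
force: [0.4, -0.3, 0.3]
width: 38.5
gripper_force: 0.0
```

```bash
python3 - <<'E'
from h import *
plan(396.2,236.4,-24,84); print(read_state()["eef_pos"],read_state()["width"])
E
```

```text
turn z deg 0.1 then shift cm [ 0.5   0.02 12.5 ] | if half-turn yaw: turn -179.9
[395.45680201 231.43644358 100.96971237] 38.471749047579486
```

>>> {"api": "move_arm", "payload": {
  "targets": "-0.1 0.5 0 0 0 0 0;-0.1 0 0 3 0 0 0;-0.1 0 0 3 0 0 0;-0.1 0 0 3 0 0 0;-0.1 0 0 0 0 0 0"
}}

```text
clock: 40.6
eef_pos: [394.0, 234.3, 7.2]
tool_rot: [-3.137, 0.006, 1.466]
force: [-0.2, -1.1, -0.2]
width: 38.6
gripper_force: 0.0
```

>>> {"api": "move_arm", "payload": {
  "targets": "-0.1 0 0 1.5 0 0 0;-0.1 0 0 1 0 0 0;-0.1 0 0 0.7 0 0 0;-0.1 0 0 0 0 0 0;-0.1 0 0 0 0 0 0"
}}

```text
clock: 41.02
eef_pos: [396.2, 237.4, -20.5]
tool_rot: [3.141, -0.0, 1.467]
force: [0.6, 0.1, -0.9]
width: 38.3
gripper_force: 0.0
```

>>> {"api": "move_arm", "payload": {
  "targets": "-1 0 0 0 0 0 0;-1 0 0 0 0 0 0;-1 0 0 0 0 0 0;-1 0 0 0 0 0 0;-1 0 0 0 0 0 0"
}}

```text
clock: 41.43
eef_pos: [396.3, 237.6, -20.1]
tool_rot: [3.14, -0.001, 1.467]
force: [-0.5, 0.2, 4.3]
width: 19.7
gripper_force: 58.5
```

>>> {"api": "move_arm", "payload": {
  "targets": "-1 0 0 -1 0 0 0;-1 0 0 -1.5 0 0 0;-1 0 0 -1.5 0 0 0;-1 0 0 0 0 0 0;-1 0 0 0 0 0 0"
}}

```text
clock: 41.85
eef_pos: [396.5, 237.6, 19.7]
tool_rot: [3.14, -0.001, 1.467]
force: [0.7, 0.1, -0.4]
width: 20.0
gripper_force: 58.8
```

```bash
python3 - <<'E'
from h import *
plan(602.4,-283.6,97,84); print(read_state()["eef_pos"],read_state()["width"],read_state()["force"])
E
```

```text
turn z deg 0.0 then shift cm [-49.68  25.92  -7.73] | if half-turn yaw: turn -180.0
[396.5329449  237.56603891  19.7200954 ] 19.95895377151388 [ 0.7030253   0.14355913 -0.42443268]
```

>>> {"api": "move_arm", "payload": {
  "targets": "-1 0 0 -2.7 0 0 0;-1 0 0 -2.5 0 0 0;-1 0 0 -2.5 0 0 0;-1 -0.84 0.44 0 0 0 0;-1 -3.2 1.67 0 0 0 0"
}}

```text
clock: 42.27
eef_pos: [412.6, 200.9, 97.3]
tool_rot: [3.139, -0.007, 1.476]
force: [2.1, 0.3, -0.6]
width: 19.7
gripper_force: 58.8
```

>>> {"api": "move_arm", "payload": {
  "targets": "-1 -3.2 1.67 0 0 0 0;-1 -3.2 1.67 0 0 0 0;-1 -3.2 1.67 0 0 0 0;-1 -3.2 1.67 0 0 0 0;-1 -3.2 1.67 0 0 0 0"
}}

```text
clock: 42.68
eef_pos: [478.8, 24.7, 94.7]
tool_rot: [-3.14, 0.001, 1.467]
force: [1.2, 0.5, -0.8]
width: 19.9
gripper_force: 58.8
```

>>> {"api": "move_arm", "payload": {
  "targets": "-1 -3.2 1.67 0 0 0 0;-1 -3.2 1.67 0 0 0 0;-1 -3.2 1.67 0 0 0 0;-1 -3.2 1.67 0 0 0 0;-1 -3.2 1.67 0 0 0 0"
}}

```text
clock: 43.1
eef_pos: [545.1, -143.1, 94.4]
tool_rot: [-3.14, 0.001, 1.467]
force: [0.1, 0.7, -1.1]
width: 19.7
gripper_force: 58.8
```

>>> {"api": "move_arm", "payload": {
  "targets": "-1 -3.2 1.67 0 0 0 0;-1 -3.2 1.67 0 0 0 0;-1 -3.2 1.67 0 0 0 0;-1 -3.2 1.67 0 0 0 0;-1 -0.84 0.44 0 0 0 0"
}}

```text
clock: 43.52
eef_pos: [602.1, -292.2, 93.3]
tool_rot: [-3.141, 0.005, 1.459]
force: [-0.5, -0.3, 0.0]
width: 19.6
gripper_force: 58.9
```

>>> {"api": "move_arm", "payload": {
  "targets": "-1 0 0 0 0 0 0;-1 0 0 0 0 0 0;-1 0 0 0 0 0 0;-1 0 0 0 0 0 0"
}}

```text
clock: 43.85
eef_pos: [602.1, -281.4, 95.6]
tool_rot: [-3.141, -0.001, 1.471]
force: [0.4, 0.9, -0.4]
width: 20.1
gripper_force: 58.9
```

```bash
python3 - <<'E'
from h import *
plan(602.4,-283.6,-9,84); print(read_state()["eef_pos"],read_state()["width"])
E
```

```text
turn z deg 0.3 then shift cm [-0.22  0.05 10.46] | if half-turn yaw: turn -179.7
[ 602.13677179 -281.3742487    95.56086399] 20.142722836371775
```

>>> {"api": "move_arm", "payload": {
  "targets": "-1 -0.1 0 2.5 0 0 0;-1 0 0 2.5 0 0 0;-1 0 0 2.5 0 0 0;-1 0 0 1.8 0 0 0;-1 0 0 0.8 0 0 0"
}}

```text
clock: 44.27
eef_pos: [600.4, -282.6, -7.8]
tool_rot: [-3.137, -0.001, 1.47]
force: [-1.1, 0.3, -0.2]
width: 19.6
gripper_force: 58.9
```

>>> {"api": "move_arm", "payload": {
  "targets": "-1 0 0 0 0 0 0;-1 0 0 0 0 0 0;-1 0 0 0.1 0 0 0;-1 0 0 0 0 0 0"
}}

```text
clock: 44.6
eef_pos: [603.5, -284.5, -4.7]
tool_rot: [3.139, 0.001, 1.468]
force: [-0.3, 0.1, -0.5]
width: 20.3
gripper_force: 58.9
```

>>> {"api": "move_arm", "payload": {
  "targets": "-1 0 0 0.1 0 0 0;-1 0 0 0.1 0 0 0;-1 0 0 0 0 0 0;-1 0 0 0 0 0 0"
}}

```text
clock: 44.93
eef_pos: [602.4, -284.6, -8.0]
tool_rot: [3.141, 0.0, 1.468]
force: [-0.1, 0.2, -0.2]
width: 19.3
gripper_force: 58.9
```

>>> {"api": "move_arm", "payload": {
  "targets": "-1 0 0 0.15 0 0 0;-1 0 0 0.15 0 0 0;-1 0 0 0 0 0 0;-1 0 0 0 0 0 0"
}}

```text
clock: 45.27
eef_pos: [602.3, -284.4, -11.4]
tool_rot: [-3.141, -0.0, 1.468]
force: [-0.2, -0.1, -0.3]
width: 19.7
gripper_force: 58.9
```

>>> {"api": "move_arm", "payload": {
  "targets": "-1 0 0 0.1 0 0 0;-1 0 0 0.1 0 0 0;-1 0 0 0 0 0 0;-1 0 0 0 0 0 0"
}}

```text
clock: 45.6
eef_pos: [602.6, -284.5, -12.0]
tool_rot: [3.141, 0.001, 1.468]
force: [-2.2, 0.0, 6.6]
width: 19.7
gripper_force: 59.7
```

>>> {"api": "move_arm", "payload": {
  "targets": "-0.5 0 0 0 0 0 0;-0.1 0 0 0 0 0 0;-0.1 0 0 0 0 0 0;-0.1 0 0 0 0 0 0;-0.1 0 0 -1 0 0 0"
}}

```text
clock: 46.02
eef_pos: [600.7, -284.2, -5.0]
tool_rot: [-3.138, -0.001, 1.468]
force: [-0.4, -0.4, -0.7]
width: 38.7
gripper_force: 0.0
```

>>> {"api": "move_arm", "payload": {
  "targets": "-0.1 0 0 -3 0 0 0;-0.1 0 0 -3 0 0 0;-0.1 0 0 -3 0 0 0;-0.1 0 0 -3 0 0 0;-0.1 0 0 -3 0 0 0"
}}

```text
clock: 46.43
eef_pos: [602.3, -284.2, 148.9]
tool_rot: [3.141, -0.0, 1.468]
force: [0.9, -0.5, 0.5]
width: 38.3
gripper_force: 0.0
```

>>> {"api": "move_arm", "payload": {
  "targets": "-0.1 0 0 -3 0 0 0;-0.1 -2 0 -3 0 0 0;-0.1 -2 0 0 0 0 0;-0.1 0 0 0 0 0 0;-0.1 0 0 0 0 0 0"
}}

```text
clock: 46.85
eef_pos: [597.5, -325.7, 207.1]
tool_rot: [-3.142, 0.001, 1.465]
force: [-0.1, -0.6, -0.3]
width: 38.6
gripper_force: 0.0
```

```bash
python3 - <<'E'
from h import *
d=get("wrist"); np.save("pot.npy",d["color"]); p=np.load("safe.npy"); print(proj(d,[(p[0],p[1],8)]), read_state()["eef_pos"])
d=get("scene"); np.save("sc.npy",d["color"])
plan(500,-70,200,69)
E
```

```text
[[318.96893402 154.03366059]] [ 597.65699027 -323.95712916  206.54479978]
turn z deg 15.2 then shift cm [ 20.12 -18.2    0.63] | if half-turn yaw: turn -164.8
```

>>> {"api": "move_arm", "payload": {
  "targets": "0 0 0 0 0 0 5;0 0 0 0 0 0 5;0 0 0 0 0 0 5;0 1.25 -1.15 0 0 0 0;0 2.5 -2.27 0 0 0 0"
}}

```text
clock: 47.37
eef_pos: [579.7, -279.2, 205.3]
tool_rot: [-3.142, 0.001, 1.201]
force: [-0.4, 1.0, -0.2]
width: 42.6
gripper_force: 0.0
```

>>> {"api": "move_arm", "payload": {
  "targets": "0 2.5 -2.27 0 0 0 0;0 2.5 -2.27 0 0 0 0;0 2.5 -2.27 0 0 0 0;0 2.5 -2.27 0 0 0 0;0 2.5 -2.27 0 0 0 0"
}}

```text
clock: 47.78
eef_pos: [516.7, -116.8, 206.3]
tool_rot: [-3.14, -0.0, 1.208]
force: [0.4, -0.0, 0.0]
width: 42.6
gripper_force: 0.0
```

>>> {"api": "move_arm", "payload": {
  "targets": "0 2.5 -2.27 0 0 0 0;0 1.25 -1.15 0 0 0 0;0 0 0 0 0 0 0;0 0 0 0 0 0 0;0 0 0 0 0 0 0"
}}

```text
clock: 48.2
eef_pos: [499.7, -72.9, 206.5]
tool_rot: [-3.141, 0.001, 1.206]
force: [0.5, 0.1, 0.4]
width: 42.6
gripper_force: 0.0
```

```bash
python3 - <<'E'
from h import *
d=get("wrist"); s=read_state(); print(s["eef_pos"],np.degrees(s["tool_rot"])); np.save("lidim.npy",d["color"])
import pickle; pickle.dump({k:d[k] for k in ("fovy","cx","cy","rvec","tvec")},open("lidd.pkl","wb"))
print("exp handle top",proj(d,[(500.5,-41.9,50)]))
a=np.load("pot.npy")[60:250,200:440]; a=cv2.resize(a,(380,300),interpolation=cv2.INTER_CUBIC)
b=np.load("sc.npy")[130:240,300:480]; b=cv2.resize(b,(420,300),interpolation=cv2.INTER_CUBIC)
c=d["color"][20:320,0:640]; c=cv2.resize(c,(640,300)); c=np.hstack([c,np.zeros((300,160,3),np.uint8)])
cv2.imwrite("pics/mm.png",np.vstack([np.hstack([a,b]),c])[:,:,::-1])
E
```

```text
[499.88229261 -73.36640082 206.48175683] [-1.79981598e+02  1.91465584e-02  6.90320534e+01]
exp handle top [[308.29581355 147.9219721 ]]
```

View pics/mm.png

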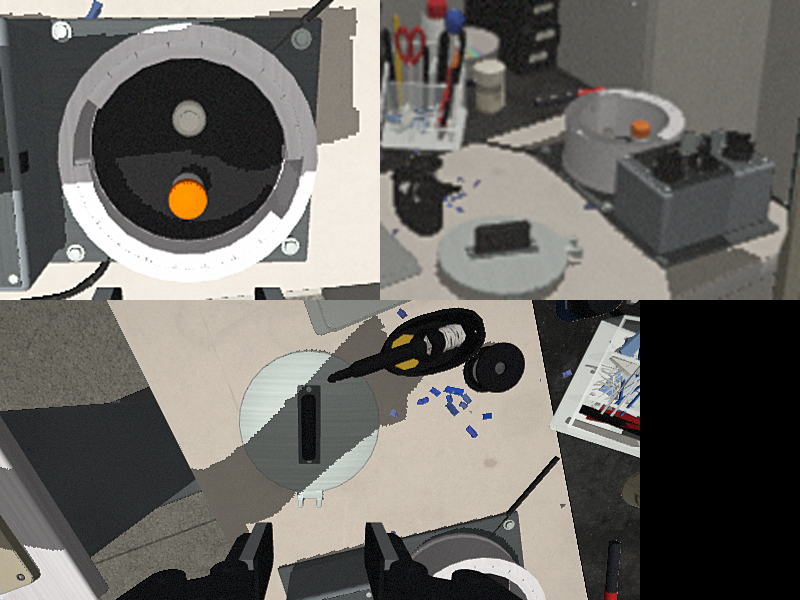

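```bash
python3 - <<'E'
from h import *
d=get("wrist"); g=d["color"].max(2)
m=(g<45); m[:,:295]=0; m[:,322:]=0; m[:95]=0; m[195:]=0
n,l,st,c=cv2.connectedComponentsWithStats(m.astype(np.uint8)); i=1+np.argmax(st[1:,4]); print(st[i],c[i])
v,u=np.where(l==i); print(np.polyfit(v,u,1), proj(d,[(500.5,-41.9,50)]))
print(onz(d,*c[i],48)); plan(500.5,-41.9,60,69)
E
```

```text
[ 298  112   22   71 1110] [307.94144144 147.60900901]
[4.12020656e-03 3.07333262e+02] [[307.97279065 147.56243758]]
[500.31228756 -42.1270096   48.        ]
turn z deg -0.0 then shift cm [ 2.98 -1.08 14.64] | if half-turn yaw: turn 180.0
```

Lid hasn't moved. Grasp it.

>>> {"api": "move_arm", "payload": {
  "targets": "0 2.9 -1.1 0 0 0 0;0 0 0 3 0 0 0;0 0 0 3 0 0 0;0 0 0 3 0 0 0;0 0 0 3 0 0 0"
}}

```text
clock: 48.72
eef_pos: [500.1, -42.5, 85.3]
tool_rot: [3.141, -0.0, 1.204]
force: [0.8, -1.1, -0.0]
width: 42.7
gripper_force: 0.0
```

>>> {"api": "move_arm", "payload": {
  "targets": "0 0 0 2 0 0 0;0 0 0 0 0 0 0;0 0 0 0 0 0 0;0 0 0 0 0 0 0"
}}

```text
clock: 49.05
eef_pos: [500.8, -41.6, 67.7]
tool_rot: [3.14, -0.001, 1.205]
force: [0.3, -0.1, 0.1]
width: 43.1
gripper_force: 0.0
```

```bash
python3 - <<'E'
from h import *
print(read_state()["eef_pos"]);plan(500.5,-41.9,4.5,69)
d=get("wrist"); g=d["color"].max(2); print(proj(d,[(500.5,-41.9,50)]))
E
```

```text
[500.82298803 -41.58161578  67.66486037]
turn z deg 0.1 then shift cm [-0.04 -0.02  6.32] | if half-turn yaw: turn -179.9
[[318.40933482 222.62013583]]
```

>>> {"api": "move_arm", "payload": {
  "targets": "0 0 0 2 0 0 0;0 0 0 2 0 0 0;0 0 0 1.5 0 0 0;0 0 0 0.8 0 0 0;0 0 0 0 0 0 0"
}}

```text
clock: 49.52
eef_pos: [499.8, -41.7, 3.6]
tool_rot: [-3.141, 0.0, 1.206]
force: [-0.2, -0.0, 0.6]
width: 42.7
gripper_force: 0.0
```

>>> {"api": "move_arm", "payload": {
  "targets": "0 0 0 0 0 0 0;-1 0 0 0 0 0 0;-1 0 0 0 0 0 0;-1 0 0 0 0 0 0;-1 0 0 0 0 0 0"
}}

```text
clock: 49.93
eef_pos: [500.6, -41.5, 5.0]
tool_rot: [3.14, -0.0, 1.206]
force: [-0.9, -0.4, 6.0]
width: 12.2
gripper_force: 59.5
```

>>> {"api": "move_arm", "payload": {
  "targets": "-1 0 0 0 0 0 0;-1 0 0 -1 0 0 0;-1 0 0 -1 0 0 0;-1 0 0 0 0 0 0;-1 0 0 0 0 0 0"
}}

```text
clock: 50.35
eef_pos: [500.4, -41.6, 24.7]
tool_rot: [3.14, -0.001, 1.205]
force: [-0.2, -0.0, -3.3]
width: 12.0
gripper_force: 59.2
```

```bash
python3 - <<'E'
from h import *
s=read_state(); print(s["force"],s["torque"],np.degrees(s["tool_rot"]),s["eef_pos"])
plan(599.8,-308.3,130,69)
E
```

```text
[-0.16396146 -0.01594551 -3.28034832] [0.00940647 0.08184068 0.01250261] [ 1.79911121e+02 -3.78947293e-02  6.90667219e+01] [500.38794011 -41.63354809  24.67305231]
turn z deg 0.1 then shift cm [-21.33  18.84 -10.53] | if half-turn yaw: turn -179.9
```

>>> {"api": "move_arm", "payload": {
  "targets": "-1 0 0 -2 0 0 0;-1 0 0 -3 0 0 0;-1 0 0 -3 0 0 0;-1 0 0 -2.5 0 0 0;-1 -1.2 1.06 0 0 0 0"
}}

```text
clock: 50.77
eef_pos: [507.6, -52.6, 133.3]
tool_rot: [3.136, -0.005, 1.211]
force: [1.0, 0.7, -3.9]
width: 11.9
gripper_force: 59.3
```

>>> {"api": "move_arm", "payload": {
  "targets": "-1 -2.3 2.03 0 0 0 0;-1 -2.3 2.03 0 0 0 0;-1 -2.3 2.03 0 0 0 0;-1 -2.3 2.03 0 0 0 0;-1 -2.3 2.03 0 0 0 0"
}}

```text
clock: 51.18
eef_pos: [558.7, -201.8, 128.3]
tool_rot: [-3.14, 0.0, 1.206]
force: [0.7, 0.1, -4.0]
width: 12.3
gripper_force: 59.3
```

>>> {"api": "move_arm", "payload": {
  "targets": "-1 -2.3 2.03 0 0 0 0;-1 -2.3 2.03 0 0 0 0;-1 -2.3 2.03 0 0 0 0;-1 -1.7 1.54 0 0 0 0;-1 0 0 0 0 0 0"
}}

```text
clock: 51.6
eef_pos: [599.4, -315.4, 127.2]
tool_rot: [3.14, 0.004, 1.198]
force: [0.4, -1.4, -4.1]
width: 12.3
gripper_force: 59.3
```

>>> {"api": "move_arm", "payload": {
  "targets": "-1 0 0 0 0 0 0;-1 0 0 0 0 0 0;-1 0 0 0 0 0 0;-1 0 0 0 0 0 0"
}}

```text
clock: 51.93
eef_pos: [599.6, -306.2, 128.9]
tool_rot: [-3.141, -0.0, 1.208]
force: [-0.8, 0.1, -4.4]
width: 12.3
gripper_force: 59.3
```

```bash
python3 - <<'E'
from h import *
s=read_state(); print(s["force"],s["width"],s["gripper_force"],np.degrees(s["tool_rot"]),s["eef_pos"])
plan(599.6,-308.0,75,69)
E
```

```text
[-0.78108314  0.10740763 -4.40582332] 12.286480015565314 59.34619188308716 [-1.79963892e+02 -2.11358674e-02  6.92186578e+01] [ 599.62693719 -306.17788598  128.86995447]
turn z deg 0.2 then shift cm [-0.17  0.06  5.39] | if half-turn yaw: turn -179.8
```

>>> {"api": "move_arm", "payload": {
  "targets": "-1 -0.2 0.05 2 0 0 0;-1 0 0 2 0 0 0;-1 0 0 1.2 0 0 0;-1 0 0 0 0 0 0;-1 0 0 0 0 0 0"
}}

```text
clock: 52.35
eef_pos: [599.3, -309.0, 76.5]
tool_rot: [-3.14, -0.0, 1.207]
force: [0.3, 0.1, -2.5]
width: 12.0
gripper_force: 59.3
```

>>> {"api": "move_arm", "payload": {
  "targets": "-1 0 0 0 0 0 0;-1 0 0 0 0 0 0;-1 0 0 0 0 0 0"
}}

```text
clock: 52.6
eef_pos: [600.4, -309.9, 78.1]
tool_rot: [3.14, -0.0, 1.206]
force: [-0.2, -0.3, -3.7]
width: 12.2
gripper_force: 59.3
```

```bash
python3 - <<'E'
from h import *
print(read_state()["eef_pos"],read_state()["force"]);plan(599.7,-308.3,58,69)
E
```

```text
[ 600.39998635 -309.86044049   78.07335286] [-0.24803653 -0.33115079 -3.67041719]
turn z deg 0.1 then shift cm [ 0.12 -0.12  2.01] | if half-turn yaw: turn -179.9
```

>>> {"api": "move_arm", "payload": {
  "targets": "-1 0.12 -0.12 0 0 0 0;-1 0 0 0.3 0 0 0;-1 0 0 0.3 0 0 0;-1 0 0 0.3 0 0 0;-1 0 0 0 0 0 0"
}}

```text
clock: 53.02
eef_pos: [598.1, -308.1, 66.8]
tool_rot: [-3.14, 0.0, 1.206]
force: [-0.1, -0.6, -4.1]
width: 11.8
gripper_force: 59.3
```

>>> {"api": "move_arm", "payload": {
  "targets": "-1 0 0 0.2 0 0 0;-1 0 0 0.2 0 0 0;-1 0 0 0.2 0 0 0;-1 0 0 0 0 0 0;-1 0 0 0 0 0 0"
}}

```text
clock: 53.43
eef_pos: [598.7, -308.2, 61.7]
tool_rot: [-3.141, -0.0, 1.206]
force: [0.8, 0.5, -3.4]
width: 12.4
gripper_force: 59.4
```

>>> {"api": "move_arm", "payload": {
  "targets": "-1 0 0 0.15 0 0 0;-1 0 0 0.15 0 0 0;-1 0 0 0 0 0 0;-1 0 0 0 0 0 0"
}}

```text
clock: 53.77
eef_pos: [598.8, -308.2, 58.7]
tool_rot: [-3.141, -0.0, 1.206]
force: [0.4, -0.5, -3.7]
width: 12.3
gripper_force: 59.4
```

>>> {"api": "move_arm", "payload": {
  "targets": "-1 0 0 0.1 0 0 0;-1 0 0 0.05 0 0 0;-1 0 0 0 0 0 0;-1 0 0 0 0 0 0"
}}

```text
clock: 54.1
eef_pos: [599.0, -308.3, 58.1]
tool_rot: [3.141, 0.0, 1.206]
force: [-3.2, -0.0, 2.9]
width: 12.4
gripper_force: 60.3
```

>>> {"api": "move_arm", "payload": {
  "targets": "-1 0 0 0 0 0 6;-1 0 0 0 0 0 6;-1 0 0 0 0 0 6;-1 0 0 0 0 0 6;-1 0 0 0 0 0 6"
}}

```text
clock: 54.52
eef_pos: [600.2, -308.3, 58.1]
tool_rot: [3.139, -0.002, 0.678]
force: [0.2, -0.3, 1.3]
width: 12.4
gripper_force: 60.1
```

>>> {"api": "move_arm", "payload": {
  "targets": "-1 0 0 0 0 0 6;-1 0 0 0 0 0 6;-1 0 0 0 0 0 6;-1 0 0 0 0 0 6;-1 0 0 0 0 0 6"
}}

```text
clock: 54.93
eef_pos: [600.2, -308.2, 58.1]
tool_rot: [3.14, -0.003, 0.155]
force: [0.3, 0.2, 0.6]
width: 12.3
gripper_force: 60.1
```

>>> {"api": "move_arm", "payload": {
  "targets": "-1 0 0 0 0 0 6;-1 0 0 0 0 0 6;-1 0 0 0 0 0 2;-1 0 0 0 0 0 1;-1 0 0 0 0 0 0"
}}

```text
clock: 55.35
eef_pos: [600.2, -308.1, 58.1]
tool_rot: [3.141, -0.003, -0.102]
force: [0.7, -0.2, 2.7]
width: 12.2
gripper_force: 60.3
```

```bash
python3 - <<'E'
from h import *
s=read_state(); print(s["force"],s["torque"],np.degrees(s["tool_rot"]),s["eef_pos"])
E
```

```text
[ 0.69217179 -0.21791844  2.6972662 ] [ 0.01884681 -0.1259554   0.13406856] [ 1.79969976e+02 -1.43280098e-01 -5.84254899e+00] [ 600.15972547 -308.14977352   58.11097943]
```

>>> {"api": "move_arm", "payload": {
  "targets": "-1 0 0 0 0 0 0.8;-1 0 0 0 0 0 0.7;-1 0 0 0 0 0 0;-1 0 0 0 0 0 0"
}}

```text
clock: 55.68
eef_pos: [599.9, -308.3, 58.1]
tool_rot: [3.141, -0.002, -0.129]
force: [0.6, 0.3, 4.7]
width: 12.3
gripper_force: 60.6
```

```bash
python3 - <<'E'
from h import *
s=read_state(); print(s["force"],s["torque"],np.degrees(s["tool_rot"]))
E
```

```text
[0.60686695 0.34366161 4.73706969] [ 0.07558657 -0.19147799  0.28169243] [ 1.79994350e+02 -1.32610722e-01 -7.38771381e+00]
```

>>> {"api": "move_arm", "payload": {
  "targets": "-1 0 0 0 0 0 0.8;-1 0 0 0 0 0 0;-1 0 0 0 0 0 0"
}}

```text
clock: 55.93
eef_pos: [599.9, -308.2, 58.1]
tool_rot: [3.141, -0.002, -0.142]
force: [0.9, -1.0, 5.6]
width: 12.2
gripper_force: 60.8
```

```bash
python3 - <<'E'
from h import *
s=read_state(); print(s["force"],s["torque"],np.degrees(s["tool_rot"]))
E
```

```text
[ 0.86620234 -0.96098117  5.61985734] [ 0.02703901 -0.12111586  0.59038221] [ 1.79983989e+02 -1.25791876e-01 -8.12376421e+00]
```

>>> {"api": "move_arm", "payload": {
  "targets": "0 0 0 0 0 0 0;0 0 0 0 0 0 0;0 0 0 0 0 0 0;0 0 0 -2 0 0 0;0 0 0 -2.5 0 0 0"
}}

```text
clock: 56.35
eef_pos: [596.3, -307.5, 99.9]
tool_rot: [-3.14, 0.006, -0.144]
force: [0.8, 0.2, -0.1]
width: 42.4
gripper_force: 0.0
```

>>> {"api": "move_arm", "payload": {
  "targets": "-0.4 0 0 -2.5 0 0 -6.5;-0.4 0 0 0 0 0 -6.5;-0.4 0 0 0 0 0 -6.5;-0.4 0 0 0 0 0 -6.5;-0.4 0 0 0 0 0 -6.5"
}}

```text
clock: 56.77
eef_pos: [598.3, -308.4, 127.1]
tool_rot: [-3.141, 0.001, 0.429]
force: [-0.3, -0.5, -0.4]
width: 25.5
gripper_force: 0.0
```

>>> {"api": "move_arm", "payload": {
  "targets": "-0.4 0 0 0 0 0 -6.5;-0.4 0 0 0 0 0 -6.5;-0.4 0 0 0 0 0 -6.5;-0.4 0 0 0 0 0 -6.5;-0.4 0 0 0 0 0 -6.5"
}}

```text
clock: 57.18
eef_pos: [598.2, -308.3, 126.8]
tool_rot: [-3.14, 0.0, 0.996]
force: [-0.3, -0.2, 0.3]
width: 25.6
gripper_force: 0.0
```

>>> {"api": "move_arm", "payload": {
  "targets": "-0.4 0 0 0 0 0 -6.5;-0.4 0 0 0 0 0 -6.5;-0.4 0 0 0 0 0 -6.5;-0.4 0 0 0 0 0 -6.5;-0.4 0 0 0 0 0 -1"
}}

```text
clock: 57.6
eef_pos: [598.2, -308.4, 126.6]
tool_rot: [-3.14, -0.001, 1.465]
force: [-0.2, 0.1, -0.4]
width: 25.7
gripper_force: 0.0
```

>>> {"api": "move_arm", "payload": {
  "targets": "-0.4 0.1 -2.6 0 0 0 0;-0.4 0.1 -2.7 0 0 0 0;-0.4 0.1 -2.7 0 0 0 0;-0.4 0.1 -2.7 0 0 0 0;-0.4 0.1 -2.7 0 0 0 0"
}}

```text
clock: 58.02
eef_pos: [464.5, -288.5, 127.1]
tool_rot: [-3.141, -0.0, 1.459]
force: [0.5, -0.7, 0.0]
width: 25.4
gripper_force: 0.0
```

>>> {"api": "move_arm", "payload": {
  "targets": "-0.4 0 0 0 0 0 0;-0.4 0 0 0 0 0 0;-0.4 0 0 0 0 0 0;-0.4 0 0 0 0 0 0"
}}

```text
clock: 58.35
eef_pos: [467.5, -288.8, 127.5]
tool_rot: [3.14, -0.0, 1.461]
force: [0.2, -0.1, -0.0]
width: 25.4
gripper_force: 0.0
```

```bash
python3 - <<'E'
from h import *
print(read_state()["eef_pos"]);plan(467.2,-294,62.5,84)
d=get("wrist"); g=d["color"].max(2); a=proj(d,[(467.2,-294,100),(467.2,-294,78)]); print(a)
x,y=a.mean(0).astype(int)
for r in range(y-24,y+24,4): print(r,"".join("#" if v<45 else ("+" if v<110 else ".") for v in g[r,x-60:x+80:2]))
E
```

```text
[ 467.5388218  -288.82075757  127.51868978]
turn z deg -0.3 then shift cm [-0.52  0.02  6.5 ] | if half-turn yaw: turn 179.7
[[319.16100231 224.60980776]
 [319.02614798 214.13105702]]
195 ################++.++++++++++++++++++++++++++++++++++..++.............
199 ##################+++++++++++++++++++++++++++++++++++....+++.+++......
203 ####################+++++...+......+++++++++++++++++++....++.+++......
207 .####################++++..+++++++.+++++++++++++++++++.+..++..++...+..
211 #####################+++#.++++++++.#############++++#+.+.+++...+......
215 ..###################++..++..+.+++.#############++++#+++....+.+.......
219 #+.+#################...#.++....++.############+++++#++++++++++.......
223 ###..############++##.....++++.+++.+++...++++++++++++.++..............
227 ++###..#############....+.+..++.++.++....++.+....+..+.................
231 ++++############+#++..+.+++....+++.++.+..+++..+.+....++.+++++.++....+.
235 .+#+++##########..+......++......+...+.+.+++..+.+....+++++++..+++.....
239 .++..++###++###+..+.+.+.+.....+++..+.+...++.....+....++..+++.++.++....
```

>>> {"api": "move_arm", "payload": {
  "targets": "-0.58 -0.5 0 2 0 0 0;-0.58 0 0 1 0 0 0;-0.58 0 0 0 0 0 0;-0.58 0 0 0 0 0 0;-0.58 0 0 0 0 0 0"
}}

```text
clock: 58.82
eef_pos: [466.3, -293.2, 97.6]
tool_rot: [3.141, -0.001, 1.463]
force: [0.1, 0.1, 0.2]
width: 17.9
gripper_force: 0.0
```

```bash
python3 - <<'E'
from h import *
print(read_state()["eef_pos"],read_state()["width"]);plan(467.4,-294,64,84)
E
```

```text
[ 466.28762694 -293.19296568   97.61489563] 17.942306240512508
turn z deg -0.2 then shift cm [-0.07  0.12  3.36] | if half-turn yaw: turn 179.8
```

>>> {"api": "move_arm", "payload": {
  "targets": "-0.58 0 0.08 1.5 0 0 0;-0.58 0 0 1 0 0 0;-0.58 0 0 0.4 0 0 0;-0.58 0 0 0.4 0 0 0;-0.58 0 0 0 0 0 0"
}}

```text
clock: 59.23
eef_pos: [466.3, -293.6, 64.0]
tool_rot: [-3.141, -0.0, 1.463]
force: [-0.9, -0.1, 0.6]
width: 17.7
gripper_force: 0.3
```

>>> {"api": "move_arm", "payload": {
  "targets": "-0.58 0 0 0 0 0 0;-1 0 0 0 0 0 0;-1 0 0 0 0 0 0;-1 0 0 0 0 0 0;-1 0 0 0 0 0 0"
}}

```text
clock: 59.65
eef_pos: [467.0, -293.9, 64.9]
tool_rot: [3.14, 0.0, 1.462]
force: [0.5, -1.2, 4.4]
width: 7.1
gripper_force: 59.0
```

Gripped. Push the bolt in (+16 mm along tool y).

>>> {"api": "move_arm", "payload": {
  "targets": "-1 0 0.3 0 0 0 0;-1 0 0.3 0 0 0 0;-1 0 0.3 0 0 0 0;-1 0 0.3 0 0 0 0;-1 0 0 0 0 0 0"
}}

```text
clock: 60.07
eef_pos: [479.0, -295.1, 64.8]
tool_rot: [3.141, 0.0, 1.463]
force: [-0.0, -0.1, 5.0]
width: 6.8
gripper_force: 59.2
```

>>> {"api": "move_arm", "payload": {
  "targets": "-1 0 0.2 0 0 0 0;-1 0 0.2 0 0 0 0;-1 0 0 0 0 0 0;-1 0 0 0 0 0 0"
}}

```text
clock: 60.4
eef_pos: [482.7, -295.4, 64.8]
tool_rot: [3.141, 0.0, 1.463]
force: [-0.1, 0.5, 4.5]
width: 6.8
gripper_force: 59.2
```

>>> {"api": "move_arm", "payload": {
  "targets": "-1 0 0.1 0 0 0 0;-1 0 0.1 0 0 0 0;-1 0 0 0 0 0 0;-1 0 0 0 0 0 0"
}}

```text
clock: 60.73
eef_pos: [482.9, -295.5, 64.8]
tool_rot: [-3.139, 0.001, 1.462]
force: [-4.0, 1.3, 8.4]
width: 7.0
gripper_force: 59.7
```

>>> {"api": "move_arm", "payload": {
  "targets": "-0.58 0 0 0 0 0 0;-0.58 0 0 0 0 0 0;-0.4 0 0 0 0 0 0;-0.4 0 0 -2 0 0 0;-0.4 0 0 -2.5 0 0 0"
}}

```text
clock: 61.15
eef_pos: [482.7, -295.2, 107.9]
tool_rot: [-3.137, -0.002, 1.463]
force: [-0.2, 0.6, 0.2]
width: 25.6
gripper_force: 0.0
```

>>> {"api": "move_arm", "payload": {
  "targets": "-0.4 2.5 -2.3 0 0 0 0;-0.4 2.6 -2.3 0 0 0 0;-0.4 0 0 0 0 0 0;-0.4 0 0 0 0 0 0;-0.4 0 0 0 0 0 0"
}}

```text
clock: 61.57
eef_pos: [444.6, -240.6, 109.4]
tool_rot: [3.141, 0.001, 1.463]
force: [0.1, -0.3, -0.2]
width: 25.7
gripper_force: 0.0
```

>>> {"api": "move_arm", "payload": {
  "targets": "-0.4 0 0 0 0 0 0;-0.4 0 0 0 0 0 0"
}}

```text
clock: 61.73
eef_pos: [444.8, -240.8, 109.1]
tool_rot: [3.141, -0.0, 1.461]
force: [-0.2, -0.2, 0.4]
width: 25.7
gripper_force: 0.0
```

```bash
python3 - <<'E'
from h import *
print(read_state()["eef_pos"],read_state()["width"]);plan(441.9,-239.7,60,84)
E
```

```text
[ 444.80940936 -240.83905591  109.13137095] 25.69050183810336
turn z deg -0.3 then shift cm [ 0.08 -0.3   4.91] | if half-turn yaw: turn 179.7
```

>>> {"api": "move_arm", "payload": {
  "targets": "-0.4 0.08 -0.3 1.5 0 0 0;-0.4 0 0 1.5 0 0 0;-0.4 0 0 1.2 0 0 0;-0.4 0 0 0.7 0 0 0;-0.4 0 0 0 0 0 0"
}}

```text
clock: 62.15
eef_pos: [440.5, -238.8, 58.8]
tool_rot: [-3.139, -0.001, 1.462]
force: [-0.2, -0.8, -0.1]
width: 25.3
gripper_force: 0.0
```

>>> {"api": "move_arm", "payload": {
  "targets": "-0.4 0 0 0 0 0 0;-1 0 0 0 0 0 0;-1 0 0 0 0 0 0;-1 0 0 0 0 0 0;-1 0 0 0 0 0 0"
}}

```text
clock: 62.57
eef_pos: [441.6, -239.0, 61.0]
tool_rot: [3.141, 0.0, 1.462]
force: [-1.5, 0.5, 6.1]
width: 7.7
gripper_force: 59.8
```

>>> {"api": "move_arm", "payload": {
  "targets": "-1 0 0 0 0 0 6;-1 0 0 0 0 0 6;-1 0 0 0 0 0 6;-1 0 0 0 0 0 6;-1 0 0 0 0 0 6"
}}

```text
clock: 62.98
eef_pos: [441.6, -239.0, 61.0]
tool_rot: [3.14, -0.0, 0.934]
force: [-1.1, 1.0, 3.9]
width: 8.1
gripper_force: 59.8
```

>>> {"api": "move_arm", "payload": {
  "targets": "-1 0 0 0 0 0 6;-1 0 0 0 0 0 6;-1 0 0 0 0 0 6;-1 0 0 0 0 0 6;-1 0 0 0 0 0 6"
}}

```text
clock: 63.4
eef_pos: [441.6, -239.1, 61.0]
tool_rot: [3.141, -0.001, 0.41]
force: [-1.8, 1.0, 3.6]
width: 8.0
gripper_force: 59.8
```

>>> {"api": "move_arm", "payload": {
  "targets": "-1 0 0 0 0 0 6;-1 0 0 0 0 0 6;-1 0 0 0 0 0 6;-1 0 0 0 0 0 6;-1 0 0 0 0 0 6"
}}

```text
clock: 63.82
eef_pos: [441.6, -239.1, 61.0]
tool_rot: [3.141, -0.001, -0.113]
force: [-1.2, 1.5, 4.7]
width: 8.0
gripper_force: 59.8
```

>>> {"api": "move_arm", "payload": {
  "targets": "-1 0 0 0 0 0 0;-0.4 0 0 0 0 0 0;-0.4 0 0 0 0 0 0;-0.4 0 0 0 0 0 0;-0.4 0 0 -2 0 0 0"
}}

```text
clock: 64.23
eef_pos: [439.0, -238.0, 77.9]
tool_rot: [-3.139, 0.006, -0.107]
force: [0.0, -0.3, 0.6]
width: 25.6
gripper_force: 0.0
```

>>> {"api": "move_arm", "payload": {
  "targets": "-0.4 0 0 -3 0 0 0;-0.4 0 0 -3 0 0 0;-0.4 0 0 -3 0 0 0;-0.4 0 0 -3 0 0 0;-0.4 0 0 -3 0 0 0"
}}

```text
clock: 64.65
eef_pos: [440.8, -238.9, 231.7]
tool_rot: [-3.141, 0.0, -0.107]
force: [0.4, -0.3, 0.0]
width: 25.9
gripper_force: 0.0
```

>>> {"api": "move_arm", "payload": {
  "targets": "-0.4 0 -2 -3 0 0 0;-0.4 0 -2 -3 0 0 0;-0.4 0 0 0 0 0 0;-0.4 0 0 0 0 0 0;-0.4 0 0 0 0 0 0"
}}

```text
clock: 65.07
eef_pos: [444.8, -199.8, 289.7]
tool_rot: [3.141, 0.001, -0.108]
force: [-0.9, -0.5, -0.5]
width: 25.4
gripper_force: 0.0
```

```bash
python3 - <<'E'
from h import *
p=np.load("safe.npy"); c,s=np.cos(p[2]),np.sin(p[2])
S=lambda x,y,z:(p[0]+c*x-s*y,p[1]+s*x+c*y,z)
d=get("wrist"); print(read_state()["eef_pos"],np.degrees(read_state()["tool_rot"]))
im=d["color"]
def mapz(x0,x1,y0,y1,z,st,f):
    for x in np.arange(x1,x0,-st):
        u=proj(d,[S(x,y,z) for y in np.arange(y1,y0,-st)]).round().astype(int)
        print("%6.1f "%x+"".join(f(im[b,a]) if 0<=a<640 and 0<=b<400 else " " for a,b in u))
ch=lambda v:"W" if v.min()>170 else ("." if v.max()>110 else("+" if v.max()>45 else "#"))
print("left dial (up=+x, left=+y) z=100"); mapz(-190,-138,26,78,100,2,ch)
print("fork/post z=80"); mapz(-135,-70,-22,22,76,2.5,ch)
E
```

```text
[ 444.37036816 -199.92751468  289.11095828] [-1.79998484e+02  1.36777784e-01 -6.24365366e+00]
left dial (up=+x, left=+y) z=100
-138.0 +++++++++++WW+++++++++++++
-140.0 +++++++++++WW+++++++++++++
-142.0 +++++++++++WW+++++++++++++
-144.0 ++++++++++++++++++++++++++
-146.0 ++++W+++#########++W.+++++
-148.0 ++++++########+###++++++++
-150.0 +++++###+######+++#+++++++
-152.0 ++++###++#######++#+++++++
-154.0 ++++###++####++#+++#++++++
-156.0 +++##++++####++#+++#++++++
-158.0 ++++##+++#####+#+++##+++++
-160.0 +..+#++++###+++#++++#+W.++
-162.0 +WW+#++++####++#++++#+W.++
-164.0 +++.#++++####+##++++#+++++
-166.0 ++++#++++####W+#++++#+++++
-168.0 .+++##++++##+W+#+++#++++++
-170.0 .+++##++++##+W+#+++#++++++
-172.0 .+++++#+++##+W##++++++++++
-174.0 .++++W##+++##.##+#+W++++++
-176.0 ++++..++##+#+W##+++W++++++
-178.0 ++++.+++++##+W#+++++++++++
-180.0 +++++++++++#.W++++++++++++
-182.0 +++++++++++#WW++++++++++++
-184.0 ++W.++++++++++++++++++++++
-186.0 ++WW.+++++++++++++++++++++
-188.0 ++WW++++++++++++++++++++++
fork/post z=80
 -70.0 WWWWWWWWWWWWWWWWWW
 -72.5 WWWWWWWWWWWWWWWWWW
 -75.0 ...WWWWWWWWWWWW..W
 -77.5 .W.WWWWWWWWWWWW.++
 -80.0 .++WWWWWWWWWWW++++
 -82.5 W+.WWWWWWWWWWW++++
 -85.0 ##+WW#+...+WWW++++
 -87.5 ##+WW#+.W.++WW++++
 -90.0 #++WW#++WW++W.++++
 -92.5 +#+WW+++W.++W+#+++
 -95.0 ##+..##+W.++W.####
 -97.5 +##+#+#+WW+###++#+
-100.0 #++++####.###+####
-102.5 ..................
-105.0 ..................
-107.5 ++++++++++++++++++
-110.0 +++++++.++##++++++
-112.5 ++++#W++++++WW++++
-115.0 ++++#++++......+++
-117.5 ++++++++.WWWWWW+++
-120.0 +++++W#+.WWWWWW+++
-122.5 ++++++W+.......+++
-125.0 ++++++.+.....+++++
-127.5 ++++++++###+++++++
-130.0 +++++++++##+++++++
-132.5 ++++++++###+++++++
```

```bash
python3 -c "
from cell import order
print(order.finish_job())"
```

```text
the job is handed in; nothing more can be done
None
```

The stout vial and the glue bottle, the only two there, stand upright in the pot; the lid is on and turned home, the bolt is fully in, the left dial is turned two marks off the code, and the job is handed in; the cutters, reel and spool were not touched.

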